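# Stack a tote on the tote of rolls

## Robot

A 6-joint arm with a two-finger parallel gripper is mounted at the origin on the work surface. World frame = base frame: x ahead of the robot, y to its left, z up, the work surface at z = 0. Lengths are in m, angles in rad, forces in N, time in s.
With the tool pointing down it reaches from about 0.25 to 0.8 m from the base axis. Payload 8.5 kg.
Tool frame: the origin (TCP) lies on the centre line of the jaws, within the pads' length; the fingertips stand ctrl.tip_extent ahead of it and the grasp point (between the pads) is the TCP (ctrl.tip_extent is the distance from the TCP to the fingertips, in m); x points along the fingers, y is the direction in which the jaws open and shut, and the axes are right-handed (so a half turn about x gives the same grasp; the last joint's range is limited). The gripper opens to 85 mm and grips with 20 to 120 N. Pads are 22 mm wide; open, the fingers measure 114 mm over their backs; the gripper's body (76 mm by 85 mm) begins 54 mm behind the grasp point. The pads swing forward as they close: fully open they stand 13 mm farther back than shut.
Start: joints at [-1.161, 0.238, -0.013, 1.319, 0, 1.571], TCP at [0.209, -0.481, 0.213] pointing down, gripper open.
Joint ranges: [-2.66, 2.66], [-1.03, 1.9], [-1.14, 1.46], [-1.82, 2.27], [-1.45, 1.34], [-3.14, 3.14]. Speed limits (rad/s): [2.22, 2.22, 2.79, 3.14, 3.14, 3.14].

## Interface

Orientations are given as a unit quaternion [x, y, z, w].
In Python, from plant import ctrl gives the robot as it stands. The module is installed in compiled form; this text tells all that it offers.
- The arm moves only by the tool play_rows, never from a script. Its argument "steps" is a list of rows, each a list of 5 numbers: the shift along the tool's x, y, z in m, then the turn about the tool's x in rad, then the gripper command: -1 is fully open, 1 is shut, values between are in proportion. In form: [[tx, ty, tz, twist, fingers], ...]. A call has 1 to 8 rows; each row shifts and turns the pose as measured when the row begins, along the tool's axes as they then stand; what a row does not reach is not made up. A row lasts 1/8 s, in which the tool goes at most 62.5 mm and 10.7 degrees, less where a joint would pass 70% of its speed; a pose out of reach is approached as far as the arm can. A call is refused whole if a number of a shift passes 0.0625 or a number of a turn 0.188, either way. A call with a gripper value outside its range is refused whole. The fingers move at their own pace and stop on an object; "newtons" is the grip in N (left out, the last holds). Time passes only in rows, so rows that do not move let the fingers close. It gives the time, the measured TCP pose, the force and the opening at its end, in the units of the state.
- ctrl.state(): the state, without advancing time (a new reading comes with each control period).
- ctrl.read_camera(name): name is "scene" or "top"; returns the picture (480x640x3 uint8, red, green, blue); there is no depth.
- ctrl.camera_info(name): a dict with "vfov" (degrees; the focal length in pixels is half the picture's height over the tangent of half this angle, whatever the lens; pixels are square), "cx", "cy" (the principal point, pixels), "k1" (the pictures are not rectified: a ray, as slopes to the right and down, at radius r is drawn at 1 + k1 r^2 times it, then the intrinsics apply), "R" (3x3) and "t" (3): a world point X has camera coordinates R X + t. Camera axes: x right, y down, z forward; pixel columns grow to the right and rows downward; lengths in m; the calibration is good to about 2 mm. A picture is of the moment at which its call begins. camera_info takes no time and is no camera call.
- ctrl.finish_job(): hands the job in, once; it reports no verdict.
The state is a dict: "time": time; "q": joint angles; "dq": joint speeds; "joint_torque": joint torques, N m; "ee_pos": TCP position; "eef_rot": TCP orientation; "force": force on the tool from outside, world axes, zero at the start; "ft_torque": the same for the moment, N m; "gripper_width": finger opening in m.
Only numpy, scipy, OpenCV 4.12 (cv2) and the standard library are available. Lean on these libraries where they do the work, as an engineer would, in place of code of your own. Each camera call takes 0.05 s, during which the arm holds its last target.

## Task

Take the empty tote off the slanted rack and stack it on the tote of bread rolls standing on the bench, turned end for end so that its dipped front is above the plain high end of the lower tote and it stands on the stacking posts instead of nesting down onto the rolls. Set it down gently, squarely and level with all four feet fully home in the post pockets, then let go. Do not press on the rolls, and do not shove the lower tote or disturb the shaker, the brush or the loaf.

Things in the scene. Friction and masses are not known exactly. Their poses are not given: they have to be found in the camera images.
- tote_c (a point): Centre of the loose empty grey tote (0.24 to 0.42 kg) on the slanted rack: middle of its plan, half-way up, 40 mm over the undersides of its feet. 194 mm long (its x), 144 mm wide (y), 80 mm high (z, out of its mouth). The front end (-x) has a dip in the rim, 24 mm deep, 90 mm wide; the +x end is plain. At the start -x points down the slope; z leans back 30 degrees towards the rack's low edge.
- tote_dip (a point): Middle of the edge of the dip in the empty tote's front: 86.6 mm from the tote's middle towards its -x end, 56 mm above the undersides of its feet.
- tote_rim_l (a point): Good grip on the empty tote: top edge of its +y side rim, at x = +16, y = +67, z = +40 mm from the tote's centre. The rim band is solid, 10 mm thick (y = 62 to 72 mm) and 24 mm high; below it a wall of 3 mm slopes in. Nothing stands inside the wall from x = -10 to +42 mm. Held here, the tote sags a few degrees in the fingers: its far side hangs some mm low.
- tote_rim_r (a point): The same grip on the -y side rim, at x = +16, y = -67, z = +40 mm from the tote's centre.
- tote_foot (a point): Underside of one of the empty tote's four feet, at x = +28, y = +52.75 mm from the tote's middle. Feet are 17 mm (x) by 8.5 mm (y), 7 mm high, at x = +28 and -60 mm, y = +/-52.75 mm. The floor between and around them is 165 by 115 mm, with recesses in its sides below the stacking posts, at x = +60 and -28 mm.
- full_tote: The lower tote, same model and sizes as the empty one, loose on the bench, rolls inside, 1 kg in all. Origin: middle of its plan at the undersides of its feet; x towards its plain end, -x towards its dipped front (roughly facing the robot), z up. Rim top at 80 mm; opening there 174 by 124 mm: the other tote's floor enters with 4 mm to spare all round. Not turned, that tote sinks past the posts onto the rolls.
- pocket (a point): Floor of the pocket in the top of one of the lower tote's four stacking posts, at x = -28, y = +52.75, z = 60 mm in its frame (others: x = -28 and +60, either side). Cheeks and outer shoulder 5 mm high; open inwards. A foot fits with 1.5 mm play each way. Seated, the turned tote's feet are at 60 mm height and its middle over the lower's; feet on the cheeks 5 mm higher, floor on the rim 13 mm higher.
- rolls: Four bread rolls lying across the lower tote, inside it and moving with it; tops 50 mm above the undersides of its feet. Origin as the lower tote's.
- rack: Fixed slanted rack: a white board 230 mm along the slope and 230 mm wide on teal legs, sloping at 30 degrees, low edge towards -x of the rack (roughly the robot), with a lip 16 mm high along the low edge and no sides. Origin on the bench under the middle of the board, whose top is 102.5 mm up there (low edge 45 mm, high edge 160 mm); x points level towards the high edge.
- shaker: Bystander: aluminium flour shaker, 64 mm across, 114 mm high, standing. Origin at the centre of its underside.
- brush: Bystander: bench brush 200 mm long lying on the bench. Origin at its underside.
- loaf: Bystander: dark oval loaf, 150 by 110 mm, 62 mm high. Origin at the centre of its underside.
Not all that is in view belongs to the job. What is shaped like the part that bears tote_c but purple or turquoise is not meant.

How it is judged:
By the outcome, as a careful person would: the job done as asked, in the order asked, and still so for the second after the job is handed in, with the robot touching nothing.
It also fails if it takes over 45 s, if anything falls off the work surface, if the arm or the gripper's body presses on something with over 40 N, if the wrist force passes 120 N, or if a joint passes its speed limit or range.

## Working session

There is one attempt and no reset: what is moved stays moved. The work goes in short steps, Python scripts to look and compute and a tool call to move; the robot and the scene stay as the last step left them, time stands still between calls to the robot, and variables do not carry over. Pictures are saved under pics/ and viewed, and the job is handed in when it is done.

Besides the shell and the picture viewer there is one more tool, called as name([rows], argument=value, ...), one row to a line, values as JSON. play_rows: Moves the arm, as the interface text tells. Its arguments: {"type":"object","properties":{"steps":{"type":"array"},"newtons":{"type":"number"}},"required":["steps"]}

```bash
mkdir -p pics; ls; python3 - <<'E'
from plant import ctrl
import cv2
for n in("scene","top"):
    cv2.imwrite(f"pics/{n}0.png",ctrl.read_camera(n)[:,:,::-1]); print(ctrl.camera_info(n))
print(ctrl.state(),ctrl.tip_extent)
E
```

```text
pics
{'vfov': 52.7263559723088, 'cx': 314.151968218737, 'cy': 246.5186108037079, 'k1': -0.07955166656132497, 'R': array([[ 0.54302615,  0.83966341, -0.00937888],
       [ 0.52564742, -0.34861378, -0.77599176],
       [-0.6548415 ,  0.41645384, -0.63067331]]), 't': array([-0.1844345 , -0.20293015,  1.59814774])}
{'vfov': 43.90508799859479, 'cx': 321.6750482399718, 'cy': 238.8367424575519, 'k1': -0.19303611794196676, 'R': array([[ 0.00701226, -0.99997147, -0.00280679],
       [-0.99212885, -0.00660627, -0.12504681],
       [ 0.1250247 ,  0.00366156, -0.99214687]]), 't': array([-0.09822145,  0.55696806,  1.58689195])}
{'time': 0.1, 'q': array([-1.16099014e+00,  2.38749651e-01, -1.41953244e-02,  1.31920486e+00,
       -8.19984456e-06,  1.57082613e+00]), 'dq': array([-0.00023776, -0.00151711,  0.00023209,  0.00084233,  0.00108991,
       -0.00098987]), 'joint_torque': array([ 1.00509125e-03, -5.39719033e+01,  3.47000027e+01,  1.33884227e-02,
        7.47800141e-05,  4.42679109e-06]), 'ee_pos': array([ 0.20900935, -0.48115072,  0.21221691]), 'eef_rot': array([-0.69221638, -0.14433422,  0.69241681, -0.14339835]), 'force': array([ 0.57711456,  0.42581202, -0.09459165]), 'ft_torque': array([-3.91942686e-05,  6.99252186e-03, -3.98661230e-02]), 'gripper_width': 0.0856386383828107} 0.019
```

View pics/scene0.png

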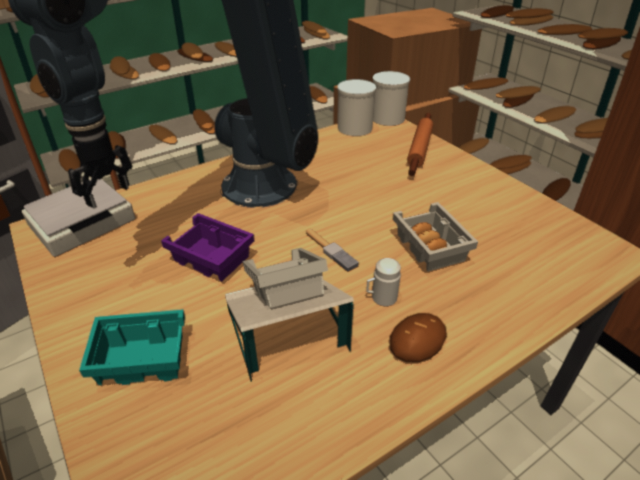

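View pics/top0.png

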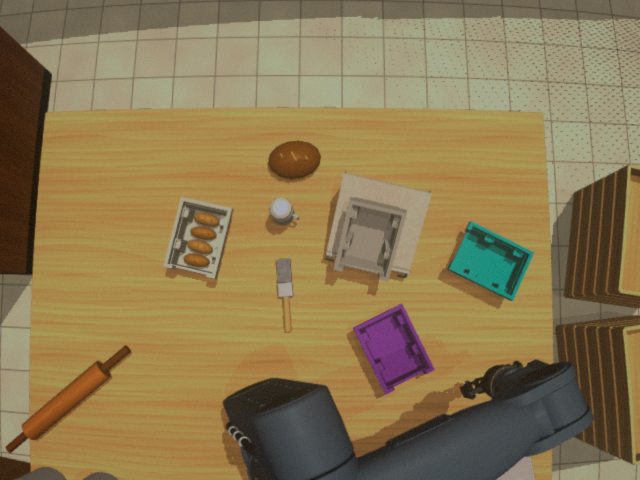

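```bash
python3 - <<'E'
import cv2
t=cv2.imread("pics/top0.png");s=cv2.imread("pics/scene0.png")
a=cv2.resize(t[165:295,310:440],None,fx=4.6,fy=4.6,interpolation=cv2.INTER_CUBIC);cv2.imwrite("pics/a.png",a)
a=cv2.resize(t[190:285,155:245],None,fx=6,fy=6,interpolation=cv2.INTER_CUBIC);cv2.imwrite("pics/b.png",a)
a=cv2.resize(s[195:275,385:485],None,fx=7,fy=7,interpolation=cv2.INTER_CUBIC);cv2.imwrite("pics/c.png",a)
a=cv2.resize(s[240:380,220:360],None,fx=4.2,fy=4.2,interpolation=cv2.INTER_CUBIC);cv2.imwrite("pics/d.png",a)
E
```

```text
(no output)
```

View pics/a.png

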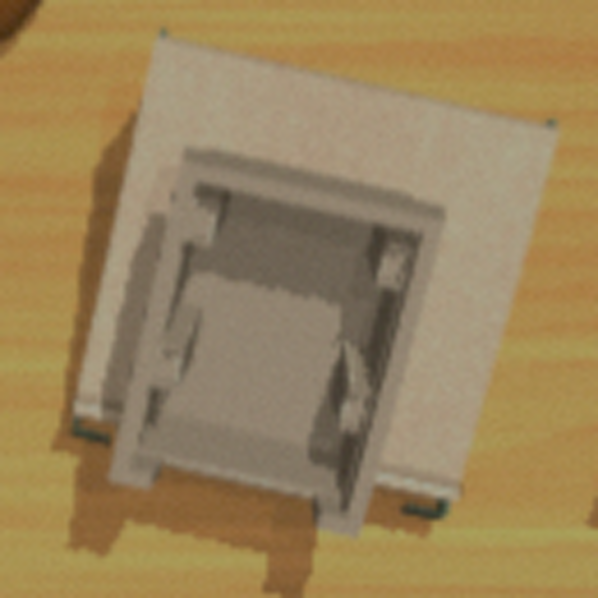

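View pics/b.png

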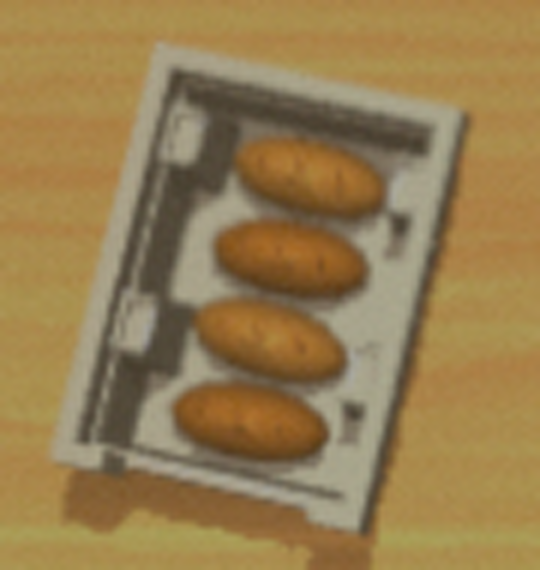

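View pics/c.png

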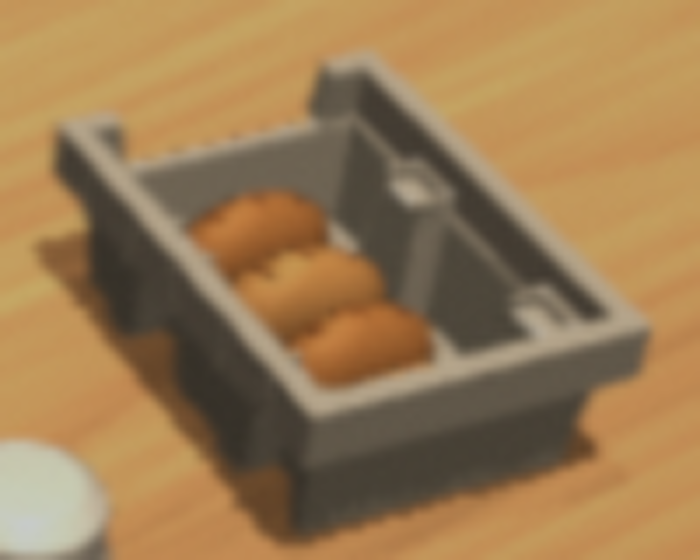

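View pics/d.png

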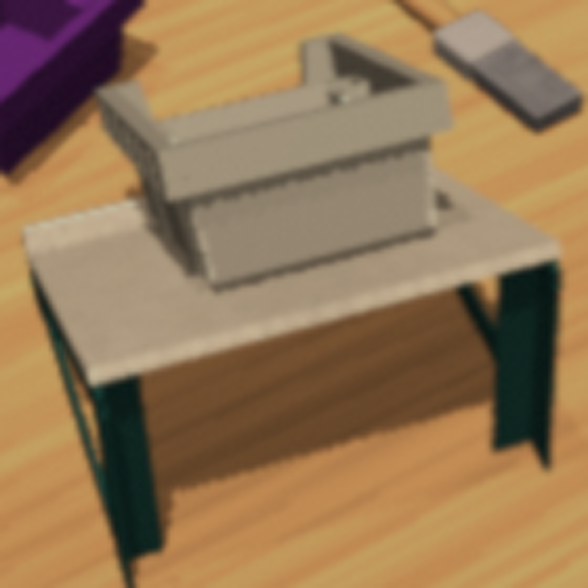

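```bash
cat > h.py <<'E'
import numpy as np,cv2
from plant import ctrl
def ray(n,p):
    c=ctrl.camera_info(n);f=240/np.tan(np.radians(c['vfov']/2))
    K=np.array([[f,0,c['cx']],[0,f,c['cy']],[0,0,1]])
    u=cv2.undistortPoints(np.array([[p]],float),K,np.array([c['k1'],0,0,0]))[0,0]
    R=c['R'];o=-R.T@c['t'];d=R.T@np.array([u[0],u[1],1]);return o,d/np.linalg.norm(d)
def plane(n,p,z):
    o,d=ray(n,p);return o+d*(z-o[2])/d[2]
def tri(p,q):
    o1,d1=ray('top',p);o2,d2=ray('scene',q)
    s=np.linalg.lstsq(np.stack([d1,-d2],1),o2-o1,rcond=None)[0]
    a=o1+s[0]*d1;b=o2+s[1]*d2;return (a+b)/2,np.linalg.norm(a-b)
def proj(n,X):
    c=ctrl.camera_info(n);f=240/np.tan(np.radians(c['vfov']/2))
    K=np.array([[f,0,c['cx']],[0,f,c['cy']],[0,0,1]])
    return cv2.projectPoints(np.array(X,float).reshape(-1,1,3),cv2.Rodrigues(c['R'])[0],c['t'],K,np.array([c['k1'],0,0,0.]))[0][:,0]
def uc(p,off,s): return (np.array(p)+.5)/s-.5+np.array(off)
E
python3 - <<'E'
from h import *
np.set_printoptions(precision=4,suppress=True)
T=dict(pl=(158,43),pr=(467,115),dl=(52,458),dr=(361,532))
S=dict(pl=(645,330),pr=(312,415),dl=(375,55),dr=(62,125))
for k in T: print('full',k,*tri(uc(T[k],(155,190),6),uc(S[k],(385,195),7)),plane('top',uc(T[k],(155,190),6),.08),plane('scene',uc(S[k],(385,195),7),.08))
T=dict(pl=(185,150),pr=(444,207),dl=(110,482),dr=(357,537))
S=dict(pl=(450,85),pr=(160,150),dl=(335,37),dr=(100,90))
for k in T: print('empty',k,*tri(uc(T[k],(310,165),4.6),uc(S[k],(220,240),4.2)))
b=dict(tl=(160,38),tr=(555,130),bl=(78,405),br=(460,485))
for k in b: print('rack',k,plane('top',uc(b[k],(310,165),4.6),.16 if k[0]=='t' else .055))
E
```

```text
full pl [0.6652 0.2883 0.0755] 0.000423260561582212 [0.6642 0.2871 0.08  ] [0.6688 0.2834 0.08  ]
full pr [0.6336 0.1474 0.0776] 0.004989778400075164 [0.6316 0.1451 0.08  ] [0.6366 0.1476 0.08  ]
full dl [0.4778 0.3311 0.0754] 0.0038811372116236064 [0.4762 0.3283 0.08  ] [0.4831 0.3277 0.08  ]
full dr [0.4466 0.1901 0.0768] 0.004754391050039201 [0.445  0.1875 0.08  ] [0.4509 0.1892 0.08  ]
empty pl [ 0.6395 -0.1625  0.2098] 0.002140917425154944
empty pr [ 0.6083 -0.3014  0.2139] 0.0007969086837202457
empty dl [ 0.4693 -0.1256  0.1068] 0.000663517803928831
empty dr [ 0.4395 -0.2628  0.1103] 0.0038960774996339093
rack tl [ 0.712  -0.1517  0.16  ]
rack tr [ 0.6621 -0.3715  0.16  ]
rack bl [ 0.5178 -0.1079  0.055 ]
rack br [ 0.4723 -0.331   0.055 ]
```

```bash
cat >> h.py <<'E'
from scipy.spatial.transform import Rotation as Ro
def rep(target=None,jaw=None):
    s=ctrl.state();R=Ro.from_quat(s['eef_rot']).as_matrix()
    np.set_printoptions(precision=4,suppress=True)
    print('t',s['time'],'pos',s['ee_pos'],'q',s['q'],'w',s['gripper_width'],'F',s['force'],'M',s['ft_torque'])
    print('tool x',R[:,0],'y',R[:,1],'z',R[:,2], 'yaw y',np.degrees(np.arctan2(R[1,1],R[0,1])))
    if target is not None: print('shift tool',R.T@(np.array(target)-s['ee_pos']))
E
python3 - <<'E'
from h import *
rep([.538,-.2815,.24])
# other things
for n,p,z in [('shaker',(281,211),.1),('loaf',(294,160),.03),('brush',(284,270),.01),('brushend',(288,330),.01),('purple',(393,348),.08)]:
    print(n,plane('top',p,z))
E
```

```text
t 0.1 pos [ 0.209  -0.4812  0.2122] q [-1.161   0.2387 -0.0142  1.3192 -0.      1.5708] w 0.0856386383828107 F [ 0.5771  0.4258 -0.0946] M [-0.      0.007  -0.0399]
tool x [-0.0005  0.0012 -1.    ] y [ 0.3984 -0.9172 -0.0014] z [-0.9172 -0.3984  0.    ] yaw y -66.52154252046971
shift tool [-0.0277 -0.0521 -0.3813]
shaker [0.6226 0.013  0.1   ]
loaf [ 0.7794 -0.0156  0.03  ]
brush [0.4736 0.0087 0.01  ]
brushend [ 0.3095 -0.0042  0.01  ]
purple [ 0.266  -0.2828  0.08  ]
```

play_rows([
  [-0.03, 0, 0, 0.157, -1],
  [-0.03, 0, 0, 0.157, -1],
  [-0.02, 0, 0, 0.157, -1],
  [0, 0, 0, 0.157, -1],
], newtons=40)

```text
time: 0.6
ee_pos: [0.2086, -0.4803, 0.2929]
eef_rot: [-0.701, 0.082, 0.703, 0.085]
force: [0.2, 1.0, -0.5]
gripper_width: 0.0855
```

```bash
python3 -c "
from h import *
rep([.538,-.2815,.26])"
```

```text
t 0.6 pos [ 0.2086 -0.4803  0.2929] q [-1.161   0.2279  0.1756  1.5241 -0.      2.2176] w 0.08547478023708613 F [ 0.2273  0.9656 -0.4899] M [0.0162 0.0056 0.0221]
tool x [-0.0023  0.0051 -1.    ] y [-0.2348 -0.972  -0.0045] z [-0.972   0.2348  0.0034] yaw y -103.57829355073729
shift tool [ 0.0331 -0.2704 -0.2736]
```

play_rows([
  [0, -0.045, -0.0456, -0.01, -1],
  [0, -0.045, -0.0456, -0.01, -1],
  [0, -0.045, -0.0456, 0, -1],
  [0, -0.045, -0.0456, 0, -1],
  [0, -0.045, -0.0456, 0, -1],
  [0, -0.045, -0.0456, 0, -1],
  [0, 0, 0, 0, -1],
])

```text
time: 1.48
ee_pos: [0.5325, -0.2806, 0.2898]
eef_rot: [-0.701, 0.077, 0.705, 0.081]
force: [-0.7, -0.3, 0.2]
gripper_width: 0.0854
```

```bash
python3 -c "
from h import *
rep([.538,-.2815,.20])
for n in('scene','top'):
    i=ctrl.read_camera(n)[:,:,::-1]
    cv2.imwrite(f'pics/{n}1.png',i)
t=cv2.imread('pics/top1.png');s=cv2.imread('pics/scene1.png')
a=cv2.resize(t[165:295,310:440],None,fx=4.6,fy=4.6,interpolation=3);b=cv2.resize(s[200:340,200:340],(598,598),interpolation=3)
cv2.imwrite('pics/e1.png',a);cv2.imwrite('pics/e2.png',b)
"
```

```text
t 1.475 pos [ 0.5325 -0.2806  0.2898] q [-0.4868  0.3745  0.3772  1.5814  0.0035  2.8788] w 0.08540299041686922 F [-0.6633 -0.3301  0.238 ] M [-0.0014 -0.0314 -0.0209]
tool x [-0.0054  0.0067 -1.    ] y [-0.2222 -0.975  -0.0054] z [-0.975   0.2221  0.0067] yaw y -102.8359568806003
shift tool [ 0.0898  0.0002 -0.0062]
```

View pics/e1.png

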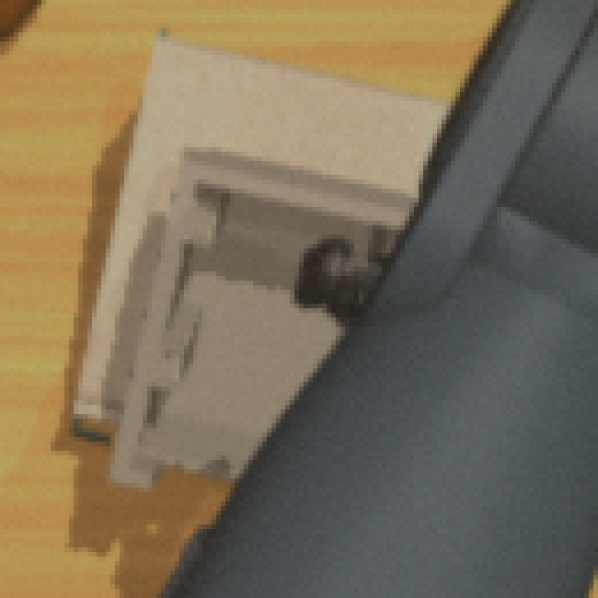

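View pics/e2.png

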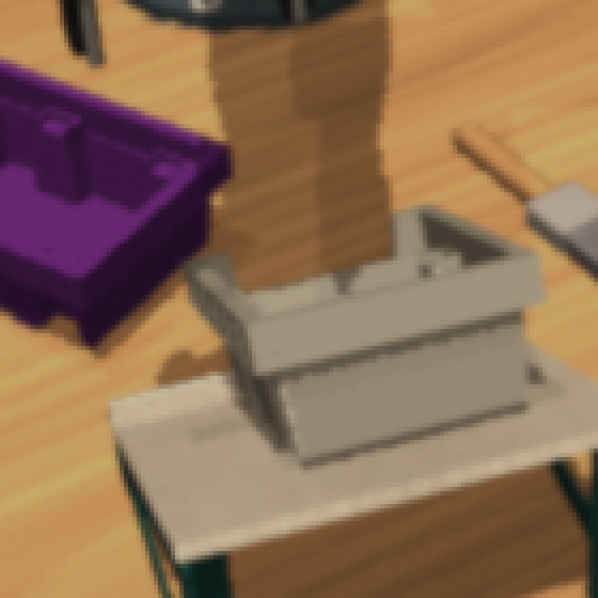

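play_rows([
  [0.03, 0, -0.004, 0, -0.7],
  [0.03, 0, -0.004, 0, -0.4],
  [0.025, 0, 0, 0, -0.3],
  [0, 0, 0, 0, -0.3],
])

```text
time: 2.08
ee_pos: [0.5327, -0.288, 0.2047]
eef_rot: [-0.7, 0.081, 0.704, 0.084]
force: [-0.3, 0.3, -0.4]
gripper_width: 0.0558
```

```bash
python3 -c "
from h import *
rep([.540,-.2815,.167])
i=ctrl.read_camera('scene')[:,:,::-1]
cv2.imwrite('pics/e3.png',cv2.resize(i[180:340,200:360],(640,640)[:2],interpolation=3)[:600])
"
```

```text
t 2.075 pos [ 0.5327 -0.288   0.2047] q [-0.4964  0.3867  0.1808  1.3719  0.0015  2.8786] w 0.05582281417024712 F [-0.3109  0.2528 -0.3542] M [ 0.0401 -0.001   0.0447]
tool x [-0.0054  0.0046 -1.    ] y [-0.2313 -0.9729 -0.0032] z [-0.9729  0.2312  0.0063] yaw y -103.3714433812561
shift tool [ 0.0376 -0.0079 -0.0058]
```

View pics/e3.png

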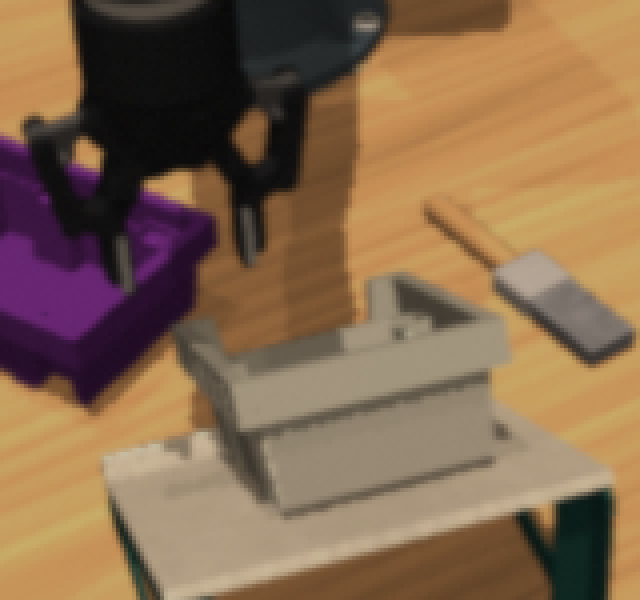

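```bash
python3 -c "
from h import *
s=ctrl.state();R=Ro.from_quat(s['eef_rot']).as_matrix()
for d in(-.028,.028):
  for e in (.019-.006,.019): print(4*(proj('scene',s['ee_pos']+R@[e,d,0])-[200,180]))
C=np.array([.5392,-.2131,.1602]);x=np.array([.845,-.187,.5]);y=np.array([.216,.976,0])
print(4*(proj('scene',[C+.016*x-.067*y,C+.097*x-.072*y,C-.097*x-.072*y])-[200,180]))
"
```

```text
[[242.3328796  308.00678115]]
[[243.25541285 316.66353803]]
[[137.58795399 332.3144505 ]]
[[138.92122216 340.98936967]]
[[210.51127304 356.13866167]
 [229.87547868 386.04050941]
 [168.06186553 326.1084765 ]]
```

```bash
python3 -c "
from h import *
s=ctrl.state();R=Ro.from_quat(s['eef_rot']).as_matrix()
i=ctrl.read_camera('scene')[:,:,::-1]
o=np.array([200,160]);a=cv2.resize(i[160:300,200:340],(560*1,560),interpolation=3)
for e in (-.054,-.02,0,.019):
  for d in (-.028,0,.028):
    p=4*(proj('scene',s['ee_pos']+R@[e,d,0])[0]-o)+1.5
    cv2.circle(a,tuple(int(v) for v in p),3,(0,0,255),-1)
cv2.imwrite('pics/e4.png',a)
i=ctrl.read_camera('top')[:,:,::-1];cv2.imwrite('pics/top2.png',i)
"
```

```text
(no output)
```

View pics/e4.png

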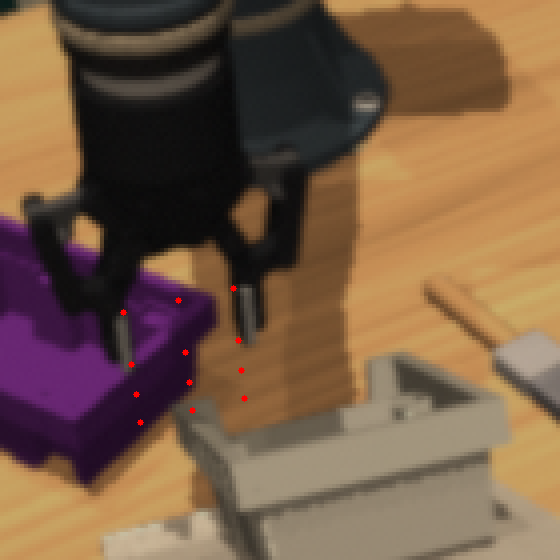

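View pics/top2.png

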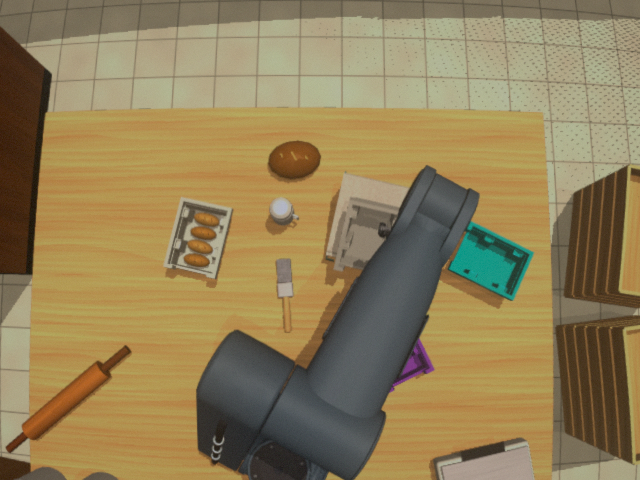

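```bash
python3 -c "
from h import *
s=ctrl.state();R=Ro.from_quat(s['eef_rot']).as_matrix()
def mark(i,cam,pos,R,off,n,f,out,ds):
  a=cv2.resize(i[off[1]:off[1]+n,off[0]:off[0]+n],(n*f,n*f),interpolation=3)
  for e in (-.054,-.02,0,.019):
   for d in ds:
    p=f*(proj(cam,pos+R@[e,d,0])[0]-off)+(f-1)/2
    cv2.circle(a,tuple(int(v) for v in p),2,(0,0,255),-1)
  cv2.imwrite(out,a)
mark(cv2.imread('pics/top2.png'),'top',s['ee_pos'],R,[330,170],120,5,'pics/f1.png',(-.028,0,.028))
R0=Ro.from_quat([-0.69221638, -0.14433422,  0.69241681, -0.14339835]).as_matrix();p0=np.array([ 0.20900935, -0.48115072,  0.21221691])
mark(cv2.imread('pics/scene0.png'),'scene',p0,R0,[30,110],120,5,'pics/f2.png',(-.043,0,.043))
mark(cv2.imread('pics/top0.png'),'top',p0,R0,[420,330],120,5,'pics/f3.png',(-.043,0,.043))
a=np.hstack([cv2.imread(f'pics/f{k}.png') for k in(1,2,3)]);cv2.imwrite('pics/f.png',cv2.resize(a,None,fx=.44,fy=.44))
"
```

```text
(no output)
```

View pics/f2.png

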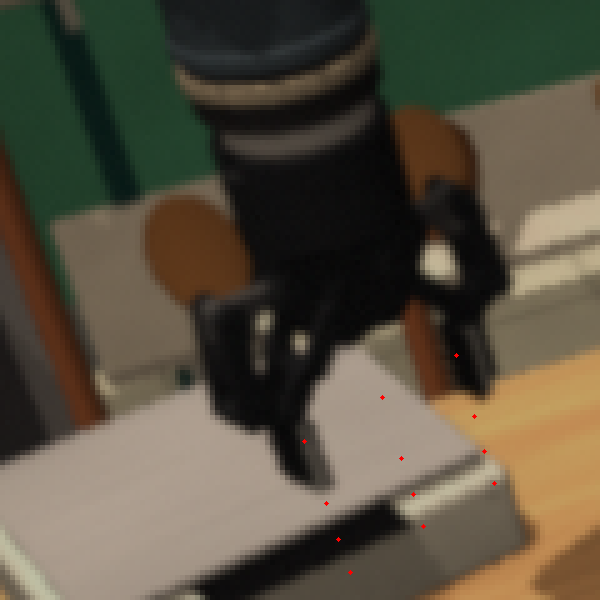

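View pics/f3.png

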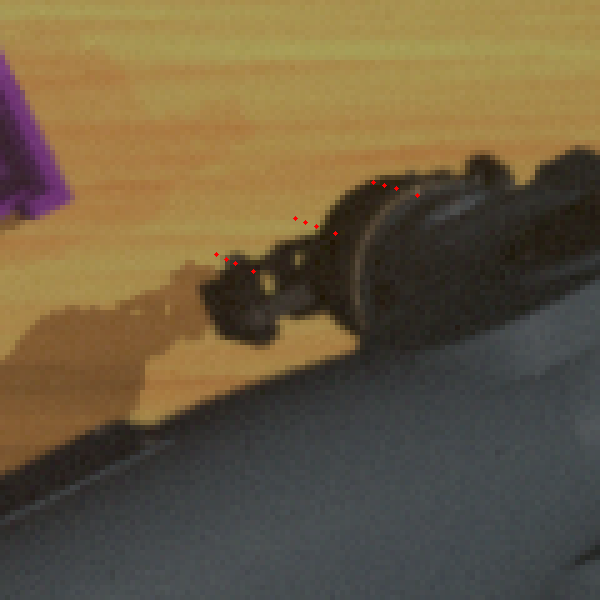

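View pics/f1.png

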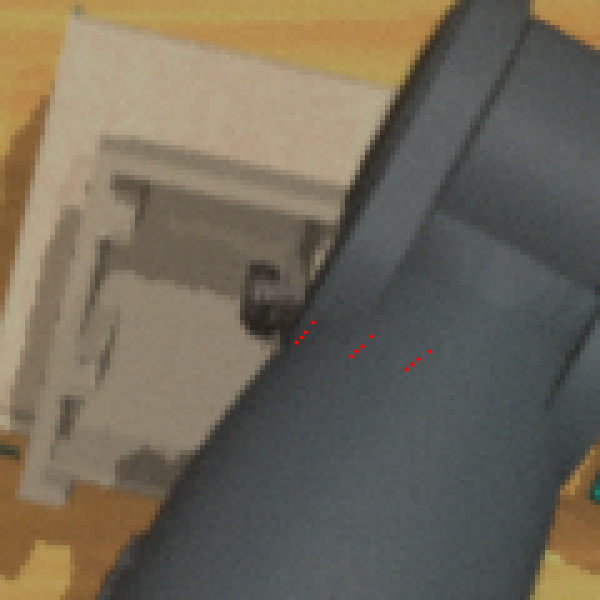

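```bash
python3 -c "
from h import *
np.set_printoptions(precision=4,suppress=True)
print(proj('scene',[[0,0,0],[.1,0,0],[0,.1,0],[0,0,.2]]));print(proj('top',[[0,0,0],[.1,0,0],[0,.1,0]]))
for n in('scene','top'):
  c=ctrl.camera_info(n);print(-c['R'].T@c['t'])
p0=np.array([ 0.20900935, -0.48115072,  0.21221691])
print(proj('scene',p0),proj('top',p0))
"
```

```text
[[258.397  185.1723]
 [273.0908 199.073 ]
 [284.5406 176.4333]
 [253.2269 129.4076]]
[[285.7236 442.7004]
 [285.9693 406.4379]
 [249.3029 441.9518]]
[ 1.2534 -0.5814  0.8487]
[ 0.3549 -0.1003  1.6438]
[[112.2547 208.4161]] [[480.749  374.0611]]
```

```bash
python3 -c "
import cv2
s=cv2.imread('pics/scene0.png');cv2.imwrite('pics/g.png',cv2.resize(s[120:220,200:340],None,fx=5,fy=5,interpolation=3))
s=cv2.imread('pics/top2.png');cv2.imwrite('pics/g2.png',cv2.resize(s[320:480,180:400],None,fx=3.5,fy=3.5,interpolation=3))"
```

```text
(no output)
```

View pics/g.png

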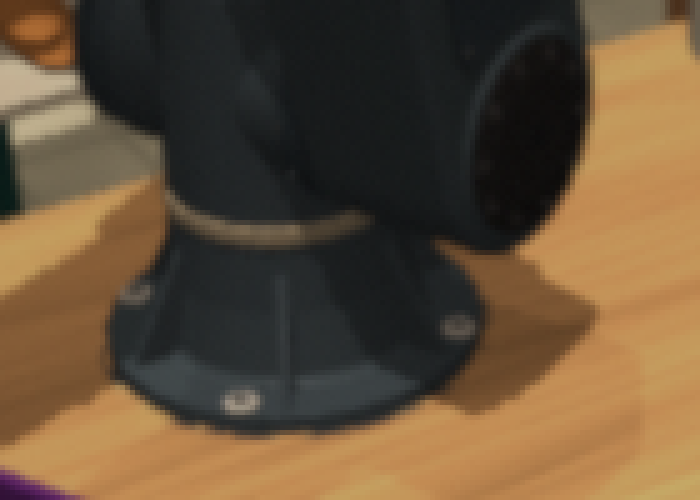

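View pics/g2.png

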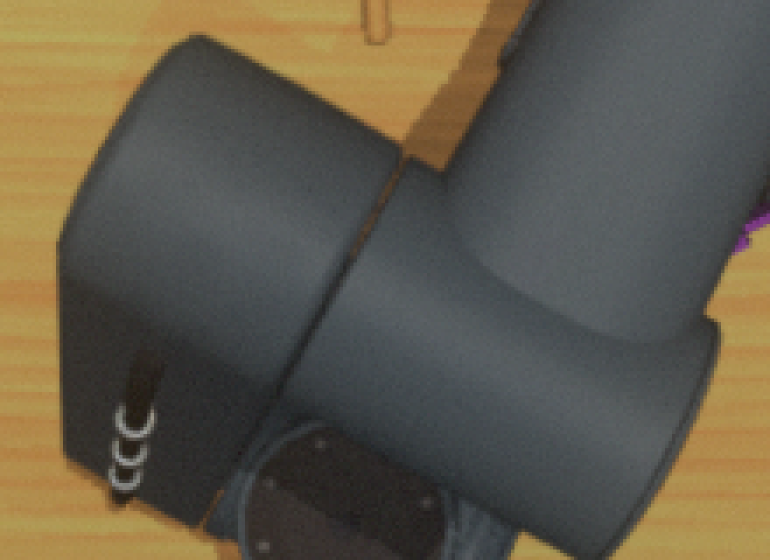

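play_rows([
  [0, -0.008, -0.006, -0.012, -0.3],
  [0.018, 0, 0, 0, -0.3],
  [0, 0, 0, 0, -0.3],
])

```text
time: 2.6
ee_pos: [0.5446, -0.2821, 0.1926]
eef_rot: [0.704, -0.077, -0.701, -0.078]
force: [-0.5, 1.0, 0.1]
gripper_width: 0.0555
```

```bash
cat >> h.py <<'E'
def look(cam,x,y,w,h,f,out):
    i=ctrl.read_camera(cam)[:,:,::-1];cv2.imwrite('pics/raw_'+out,i)
    cv2.imwrite('pics/'+out,cv2.resize(i[y:y+h,x:x+w],None,fx=f,fy=f,interpolation=3))
E
python3 -c "
from h import *
rep([.540,-.2815,.167])
look('scene',200,180,140,120,5,'e5.png')
"
```

```text
t 2.6 pos [ 0.5446 -0.2821  0.1926] q [-0.479   0.3953  0.1634  1.3355  0.002   2.8822] w 0.05554122631430823 F [-0.5177  1.0192  0.119 ] M [-0.0246  0.0052  0.0253]
tool x [ 0.004   0.0002 -1.    ] y [-0.2178 -0.976  -0.001 ] z [-0.976   0.2178 -0.0039] yaw y -102.58170208680379
shift tool [0.0255 0.0005 0.0048]
```

View pics/e5.png

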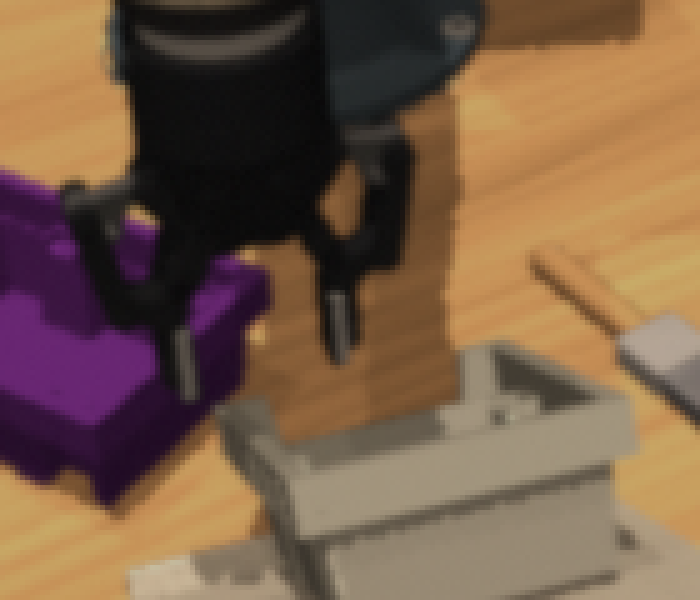

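play_rows([
  [0.018, 0, 0.003, 0, -0.3],
  [0.006, 0, 0.001, 0, -0.3],
  [0, 0, 0, 0, -0.3],
])

```text
time: 3.02
ee_pos: [0.5433, -0.2817, 0.1724]
eef_rot: [0.706, -0.078, -0.699, -0.077]
force: [-0.8, 0.4, 0.3]
gripper_width: 0.0554
```

```bash
python3 -c "
from h import *
rep([.540,-.2815,.167])
look('scene',200,180,140,120,5,'e6.png')
look('top',330,180,140,110,5,'e7.png')
"
```

```text
t 3.025 pos [ 0.5433 -0.2817  0.1724] q [-0.4795  0.3947  0.1107  1.2771  0.0021  2.8807] w 0.05536794929262438 F [-0.8432  0.3639  0.3477] M [ 0.0203 -0.0043  0.0141]
tool x [ 0.0096 -0.0026 -1.    ] y [-0.2168 -0.9762  0.0004] z [-0.9762  0.2168 -0.01  ] yaw y -102.52312778679867
shift tool [0.0054 0.0005 0.0033]
```

View pics/e6.png

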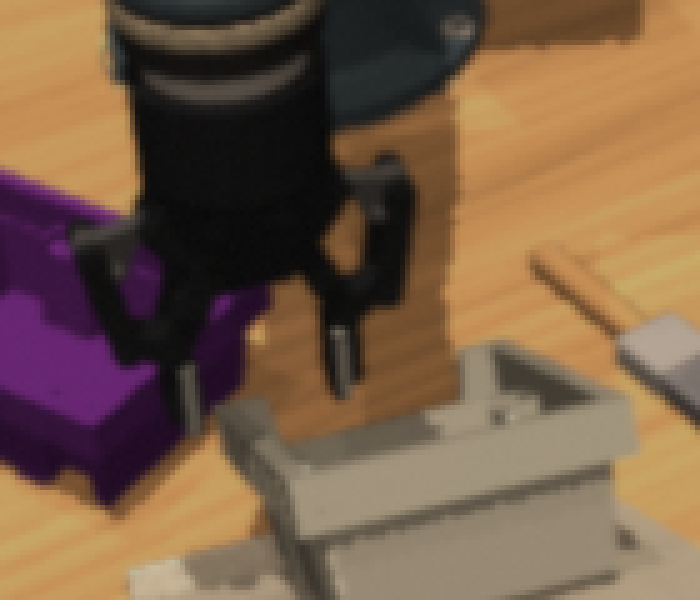

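View pics/e7.png

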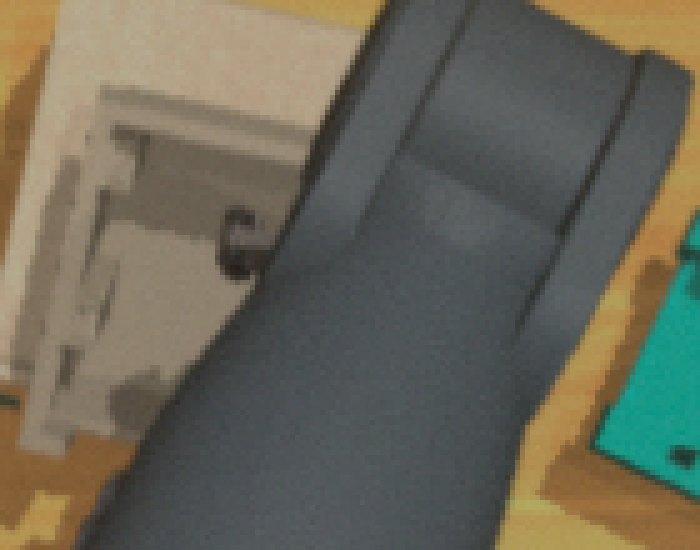

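```bash
python3 -c "
from h import *
s=ctrl.state();R=Ro.from_quat(s['eef_rot']).as_matrix()
for t in [(240,240),(230,240)]:
  for c in [(395,165),(375,190),(400,200)]:
    X,r=tri(uc(t,(330,180),5),uc(c,(200,180),5));print(X,r,'tool',R.T@(X-s['ee_pos']))
"
```

```text
[ 0.55235301 -0.22088868  0.29812814] 0.004965827779352295 tool [-0.12553773 -0.06137025  0.00321213]
[ 0.55190422 -0.22556873  0.28783304] 0.003471768886310102 tool [-0.11523431 -0.05671052  0.00274348]
[ 0.55487643 -0.22172338  0.28287575] 0.006228354105830273 tool [-0.11025824 -0.06111197  0.00072819]
[ 0.55157846 -0.21821095  0.29674806] 0.0009234546770453081 tool [-0.12417327 -0.0638171   0.0045634 ]
[ 0.5511399  -0.22289033  0.28645832] 0.007565909768104981 tool [-0.11387511 -0.05916024  0.00408486]
[ 0.55409679 -0.21901601  0.28143592] 0.0021431962474079665 tool [-0.10883416 -0.06358669  0.0020915 ]
```

```bash
cat >> h.py <<'E'
def ontool(p):
    # ray meets the tool's x-y plane; returns coords along tool
    s=ctrl.state();R=Ro.from_quat(s['eef_rot']).as_matrix()
    o,d=ray('scene',p);n=R[:,2];k=((s['ee_pos']-o)@n)/(d@n);X=o+k*d
    return X,R.T@(X-s['ee_pos'])
E
python3 -c "
from h import *
for c in [(193,433),(345,395),(190,365),(340,328)]: print(*ontool(uc(c,(200,180),5)))
"
```

```text
[ 0.53658903 -0.3119092   0.1897555 ] [-1.70693269e-02  3.08368650e-02  5.36917381e-17]
[ 0.55075863 -0.2480981   0.19039672] [-1.77502796e-02 -3.45281195e-02 -1.25072085e-17]
[ 0.53683078 -0.3091046   0.22517234] [-5.24898124e-02  2.80681022e-02  4.44867441e-18]
[ 0.55050727 -0.24750067  0.22606927] [-5.34251177e-02 -3.50351553e-02 -2.26085337e-17]
```

play_rows([
  [0.018, 0, 0.003, 0, -0.3],
  [0.008, 0, 0.001, 0, -0.3],
  [0, 0, 0, 0, -0.3],
])

```text
time: 3.5
ee_pos: [0.5409, -0.2816, 0.1481]
eef_rot: [0.708, -0.078, -0.698, -0.076]
force: [0.3, -0.0, -0.1]
gripper_width: 0.0554
```

```bash
python3 -c "
from h import *
rep([.540,-.2815,.167])
look('scene',200,180,140,120,5,'e8.png')
"
```

```text
t 3.5 pos [ 0.5409 -0.2816  0.1481] q [-0.4812  0.3989  0.0541  1.2126  0.0022  2.8791] w 0.05539863669441288 F [ 0.3264 -0.0431 -0.0886] M [ 0.0185 -0.0008 -0.0403]
tool x [ 0.0128 -0.0042 -0.9999] y [-0.2169 -0.9762  0.0013] z [-0.9761  0.2169 -0.0134] yaw y -102.52824130537279
shift tool [-0.0189  0.0001  0.0007]
```

View pics/e8.png

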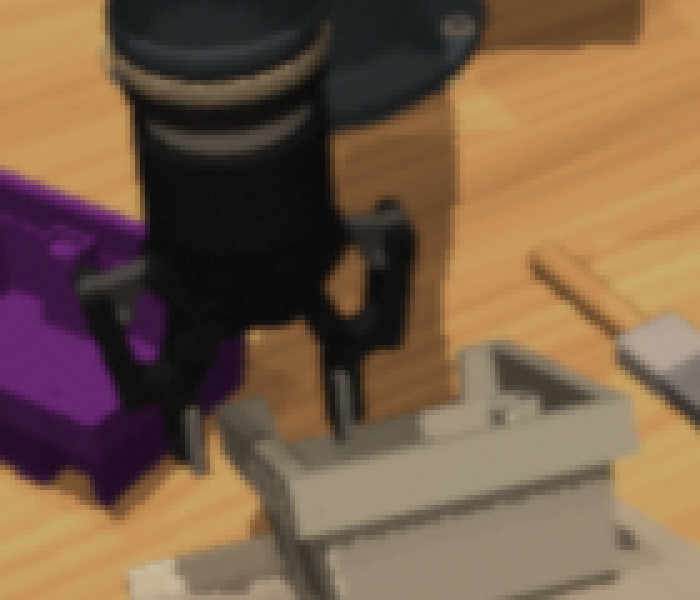

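play_rows([
  [0.012, 0, 0.002, 0, -0.3],
  [0, 0, 0, 0, -0.1],
  [0, 0, 0, 0, 0.2],
])

```text
time: 3.92
ee_pos: [0.5397, -0.2816, 0.1364]
eef_rot: [0.708, -0.078, -0.698, -0.076]
force: [0.0, 0.8, 0.2]
gripper_width: 0.0341
```

```bash
python3 -c "
from h import *
rep([.540,-.2815,.167])
look('scene',200,180,140,120,5,'e9.png')
"
```

```text
t 3.925 pos [ 0.5397 -0.2816  0.1364] q [-0.482   0.4017  0.0278  1.1818  0.0022  2.8782] w 0.0341017021168021 F [0.0285 0.7769 0.2157] M [-0.0219 -0.0103  0.0085]
tool x [ 0.0144 -0.0051 -0.9999] y [-0.2169 -0.9762  0.0018] z [-0.9761  0.2169 -0.0151] yaw y -102.52786628706822
shift tool [-0.0305 -0.0001 -0.0007]
```

View pics/e9.png

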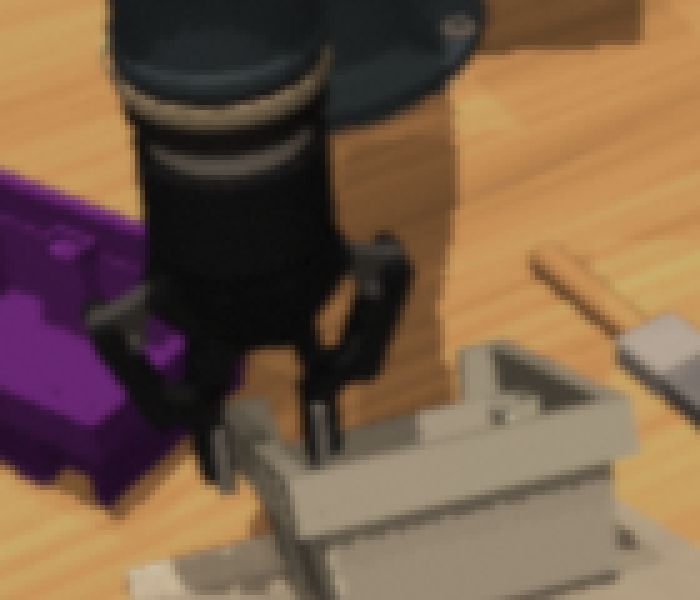

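```bash
python3 -c "
from h import *
for c in [(225,490),(322,465)]: print(*ontool(uc(c,(200,180),5)))
"
```

```text
[ 0.53512947 -0.30079735  0.15097996] [-1.45808785e-02  1.98239738e-02 -1.64933355e-16]
[ 0.54441918 -0.2589427   0.15146094] [-1.51368447e-02 -2.30483164e-02 -7.64314348e-17]
```

play_rows([
  [0, 0, 0, 0, 0.5],
  [0, 0, 0, 0, 1],
  [0, 0, 0, 0, 1],
  [0, 0, 0, 0, 1],
], newtons=50)

```text
time: 4.47
ee_pos: [0.5398, -0.2817, 0.1368]
eef_rot: [0.708, -0.078, -0.698, -0.076]
force: [0.1, 0.2, -0.5]
gripper_width: 0.0088
```

```bash
python3 -c "
from h import *
rep()
look('scene',200,180,140,120,5,'e10.png')
"
```

```text
t 4.475 pos [ 0.5398 -0.2817  0.1368] q [-0.482   0.4014  0.0284  1.1823  0.0021  2.8783] w 0.00876936580035664 F [ 0.0699  0.1571 -0.4945] M [-0.0589  0.0712 -0.0622]
tool x [ 0.0147 -0.0053 -0.9999] y [-0.217  -0.9762  0.002 ] z [-0.9761  0.2169 -0.0155] yaw y -102.53081103134045
```

View pics/e10.png

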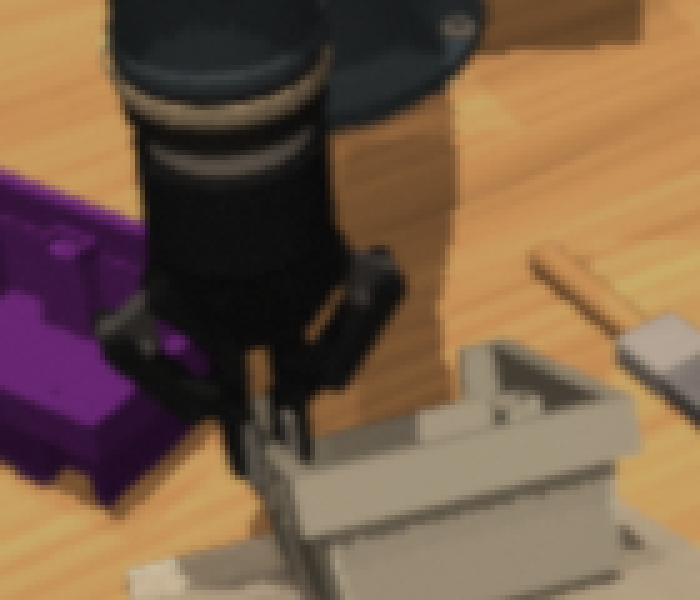

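play_rows([
  [-0.015, 0, 0, 0, 1],
  [-0.025, 0, 0, 0, 1],
  [-0.035, 0, 0, 0, 1],
  [-0.035, 0, 0, 0, 1],
  [-0.02, 0, 0, 0, 1],
  [0, 0, 0, 0, 1],
])

```text
time: 5.28
ee_pos: [0.5371, -0.2808, 0.2742]
eef_rot: [0.708, -0.079, -0.698, -0.076]
force: [0.4, 0.0, -2.4]
gripper_width: 0.0086
```

```bash
python3 -c "
from h import *
rep()
look('scene',180,100,200,170,4,'e11.png')
"
```

```text
t 5.275 pos [ 0.5371 -0.2808  0.2742] q [-0.4824  0.3607  0.3167  1.5115  0.0013  2.8777] w 0.008648766429755332 F [ 0.4106  0.0004 -2.4234] M [-0.1447  0.066   0.0545]
tool x [ 0.0142 -0.0059 -0.9999] y [-0.2168 -0.9762  0.0027] z [-0.9761  0.2167 -0.0151] yaw y -102.51965704858046
```

View pics/e11.png

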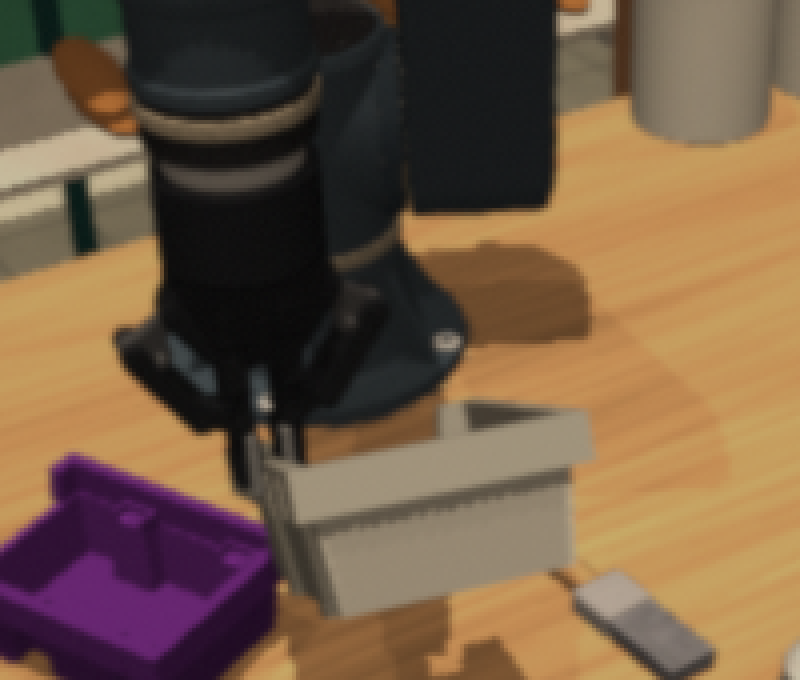

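```bash
cat >> h.py <<'E'
def plan(target,yaw_t,n,sgn=1):
    # n rows: world straight line and yaw to yaw_t (deg)
    s=ctrl.state();R=Ro.from_quat(s['eef_rot']).as_matrix()
    y0=np.degrees(np.arctan2(R[1,1],R[0,1]));dy=yaw_t-y0
    dw=(np.array(target)-s['ee_pos'])/n
    print('yaw0',y0,'twist/row',-np.radians(dy)/n)
    for k in range(n):
        Rk=Ro.from_euler('z',dy*k/n,degrees=True).as_matrix()@R
        print(np.round(np.append(Rk.T@dw,-np.radians(dy)/n),4).tolist())
E
python3 -c "
from h import *
plan([.30,.40,.275],77.5,18)"
```

```text
yaw0 -102.52175968352287 twist/row -0.17455402398396996
[-0.0005, -0.0341, 0.021, -0.1746]
[-0.0004, -0.0372, 0.0148, -0.1746]
[-0.0003, -0.0392, 0.0081, -0.1746]
[-0.0002, -0.04, 0.0012, -0.1746]
[-0.0001, -0.0396, -0.0058, -0.1746]
[-0.0, -0.038, -0.0126, -0.1746]
[0.0001, -0.0352, -0.019, -0.1746]
[0.0002, -0.0314, -0.0248, -0.1746]
[0.0002, -0.0266, -0.0299, -0.1746]
[0.0003, -0.021, -0.0341, -0.1746]
[0.0004, -0.0148, -0.0372, -0.1746]
[0.0004, -0.0081, -0.0392, -0.1746]
[0.0004, -0.0012, -0.04, -0.1746]
[0.0005, 0.0058, -0.0396, -0.1746]
[0.0005, 0.0126, -0.038, -0.1746]
[0.0004, 0.019, -0.0352, -0.1746]
[0.0004, 0.0248, -0.0314, -0.1746]
[0.0003, 0.0299, -0.0266, -0.1746]
```

play_rows([
  [-0.005, -0.017, 0.01, -0.09, 1],
  [-0.005, -0.034, 0.02, -0.17, 1],
  [0, -0.037, 0.015, -0.17, 1],
  [0, -0.039, 0.008, -0.17, 1],
  [0, -0.04, 0.001, -0.17, 1],
  [0, -0.04, -0.006, -0.17, 1],
  [0, -0.038, -0.013, -0.17, 1],
])

```text
time: 6.2
ee_pos: [0.4264, -0.0376, 0.2727]
eef_rot: [0.633, 0.314, -0.633, 0.315]
force: [1.2, 0.1, -1.9]
gripper_width: 0.0086
```

```bash
python3 -c "
from h import *
rep()
plan([.30,.40,.275],77.5,12)"
```

```text
t 6.2 pos [ 0.4264 -0.0376  0.2727] q [-0.0867  0.0551 -0.0831  1.4311 -0.0015  2.1325] w 0.00861439748278654 F [ 1.1509  0.0969 -1.9447] M [-0.0437 -0.1612 -0.0052]
tool x [ 0.0013 -0.0016 -1.    ] y [ 0.797 -0.604  0.002] z [-0.604  -0.797   0.0005] yaw y -37.15452085808647
yaw0 -37.15452085808647 twist/row -0.16675824093917693
[-0.0003, -0.0304, -0.0227, -0.1668]
[-0.0003, -0.0262, -0.0274, -0.1668]
[-0.0003, -0.0213, -0.0314, -0.1668]
[-0.0002, -0.0158, -0.0345, -0.1668]
[-0.0002, -0.0099, -0.0367, -0.1668]
[-0.0002, -0.0036, -0.0378, -0.1668]
[-0.0002, 0.0027, -0.0379, -0.1668]
[-0.0002, 0.0089, -0.0369, -0.1668]
[-0.0002, 0.0149, -0.0349, -0.1668]
[-0.0002, 0.0205, -0.0319, -0.1668]
[-0.0002, 0.0255, -0.0281, -0.1668]
[-0.0001, 0.0298, -0.0235, -0.1668]
```

play_rows([
  [0, -0.03, -0.023, -0.167, 1],
  [0, -0.026, -0.027, -0.167, 1],
  [0, -0.021, -0.031, -0.167, 1],
  [0, -0.016, -0.034, -0.167, 1],
  [0, -0.01, -0.037, -0.167, 1],
  [0, -0.004, -0.038, -0.167, 1],
  [0, 0.003, -0.038, -0.167, 1],
  [0, 0.009, -0.037, -0.167, 1],
])

```text
time: 7.2
ee_pos: [0.3274, 0.2595, 0.2651]
eef_rot: [0.285, 0.648, -0.29, 0.644]
force: [-0.2, 0.4, -2.0]
gripper_width: 0.0089
```

```bash
python3 -c "
from h import *
rep()
plan([.30,.40,.24],77.5,4)"
```

```text
t 7.2 pos [0.3274 0.2595 0.2651] q [ 0.6691  0.0463 -0.1119  1.4209  0.0016  1.5074] w 0.00890596117397468 F [-0.2299  0.4257 -2.0143] M [ 0.1078 -0.1636 -0.042 ]
tool x [-0.0075 -0.0039 -1.    ] y [ 0.7435  0.6687 -0.0082] z [ 0.6687 -0.7435 -0.0021] yaw y 41.96680132232359
yaw0 41.96680132232359 twist/row -0.15504282767268718
[0.0062, 0.0184, -0.0307, -0.155]
[0.0061, 0.023, -0.0275, -0.155]
[0.0061, 0.0269, -0.0236, -0.155]
[0.0061, 0.0302, -0.0192, -0.155]
```

play_rows([
  [0, 0.018, -0.031, -0.155, 1],
  [0, 0.023, -0.027, -0.155, 1],
  [0, 0.027, -0.024, -0.155, 1],
  [0, 0.03, -0.019, -0.14, 1],
  [0, 0.005, 0, 0, 1],
  [0, 0, 0, 0, 1],
])

```text
time: 7.95
ee_pos: [0.2946, 0.4087, 0.2582]
eef_rot: [0.069, 0.708, -0.078, 0.699]
force: [-0.7, -0.0, -2.1]
gripper_width: 0.0087
```

```bash
python3 -c "
from h import *
rep()
look('scene',330,60,200,170,4,'k1.png')
look('top',100,220,220,170,3.5,'k2.png')
"
```

```text
t 7.95 pos [0.2946 0.4087 0.2582] q [0.9431 0.204  0.0567 1.4401 0.0048 1.1517] w 0.008708761398404959 F [-0.6603 -0.0264 -2.1371] M [ 0.1369 -0.0443  0.0017]
tool x [-0.0136 -0.0106 -0.9999] y [ 0.2071  0.9782 -0.0132] z [ 0.9782 -0.2072 -0.0112] yaw y 78.04874719893192
```

View pics/k1.png

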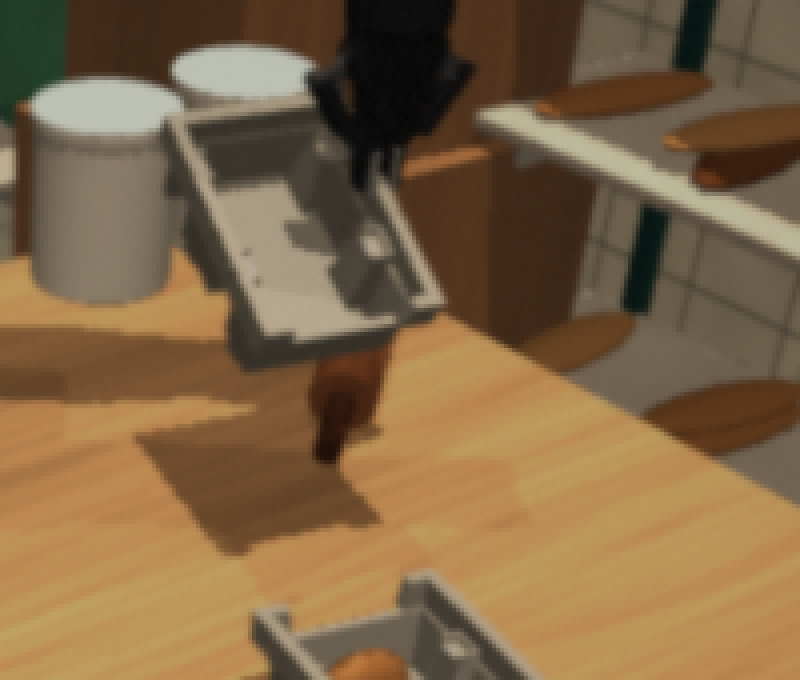

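View pics/k2.png

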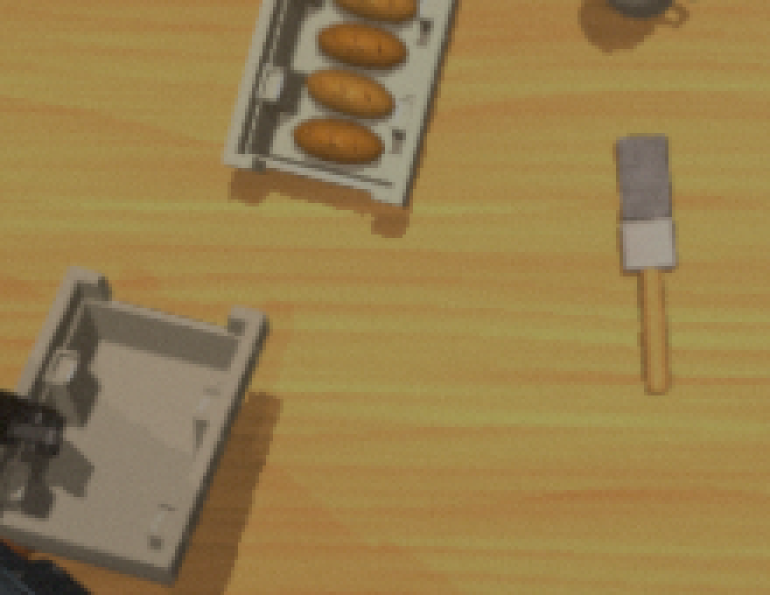

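play_rows([
  [0.03, 0, 0, 0, 1],
  [0.04, 0, 0, 0, 1],
  [0.04, 0, 0, 0, 1],
  [0.03, 0, 0, 0, 1],
  [0, 0, 0, 0, 1],
])

```text
time: 8.68
ee_pos: [0.295, 0.4025, 0.1169]
eef_rot: [0.075, 0.706, -0.081, 0.699]
force: [-0.6, 0.4, -2.2]
gripper_width: 0.0088
```

```bash
python3 -c "
from h import *
rep()
look('scene',330,100,200,150,4,'k3.png')
"
```

```text
t 8.675 pos [0.295  0.4025 0.1169] q [ 0.9354  0.2563 -0.2433  1.0837  0.0044  1.1552] w 0.008790307899650589 F [-0.6286  0.3707 -2.1597] M [ 0.174  -0.0671  0.0284]
tool x [-0.011  -0.0075 -0.9999] y [ 0.218   0.9759 -0.0097] z [ 0.9759 -0.2181 -0.0091] yaw y 77.40527039198574
```

View pics/k3.png

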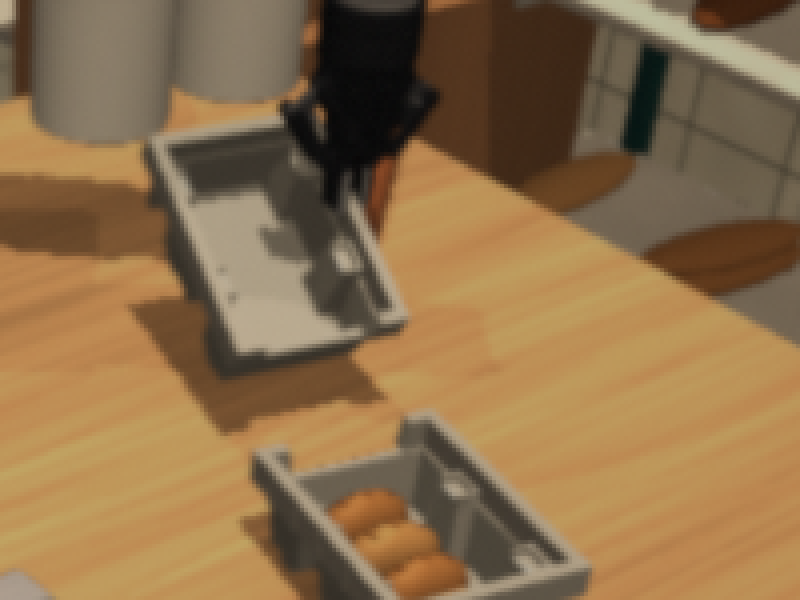

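play_rows([
  [0.012, 0, 0, 0, 1],
  [0.008, 0, 0, 0, 1],
  [0.006, 0, 0, 0, 1],
  [0.006, 0, 0, 0, 1],
], newtons=35)

```text
time: 9.22
ee_pos: [0.2971, 0.4048, 0.088]
eef_rot: [0.078, 0.705, -0.078, 0.701]
force: [0.7, 0.3, -2.7]
gripper_width: 0.0088
```

```bash
python3 -c "
from h import *
rep()"
```

```text
t 9.225 pos [0.2971 0.4048 0.088 ] q [ 0.9348  0.2784 -0.2934  1.003   0.0043  1.1558] w 0.008753542346602968 F [ 0.6812  0.2781 -2.6857] M [ 0.178  -0.0741  0.0127]
tool x [-0.0059 -0.0006 -1.    ] y [ 0.2192  0.9757 -0.0019] z [ 0.9757 -0.2192 -0.0056] yaw y 77.33856123536309
```

play_rows([
  [0.006, 0, 0, 0, 1],
  [0.006, 0, 0, 0, 1],
  [0.006, 0, 0, 0, 1],
])

```text
time: 9.6
ee_pos: [0.2955, 0.4117, 0.075]
eef_rot: [0.082, 0.706, -0.072, 0.699]
force: [-24.6, 6.0, 58.5]
gripper_width: 0.0086
```

```bash
python3 -c "
from h import *
rep()
look('scene',330,100,200,150,4,'k4.png')"
```

```text
t 9.6 pos [0.2955 0.4117 0.075 ] q [ 0.9381  0.2893 -0.3153  0.9592  0.0158  1.1567] w 0.008569996806317271 F [-24.6465   5.97    58.5481] M [ 0.1636  4.655  -0.4512]
tool x [-0.0086  0.015  -0.9999] y [0.2169 0.9761 0.0127] z [ 0.9762 -0.2167 -0.0117] yaw y 77.47486568846861
```

View pics/k4.png

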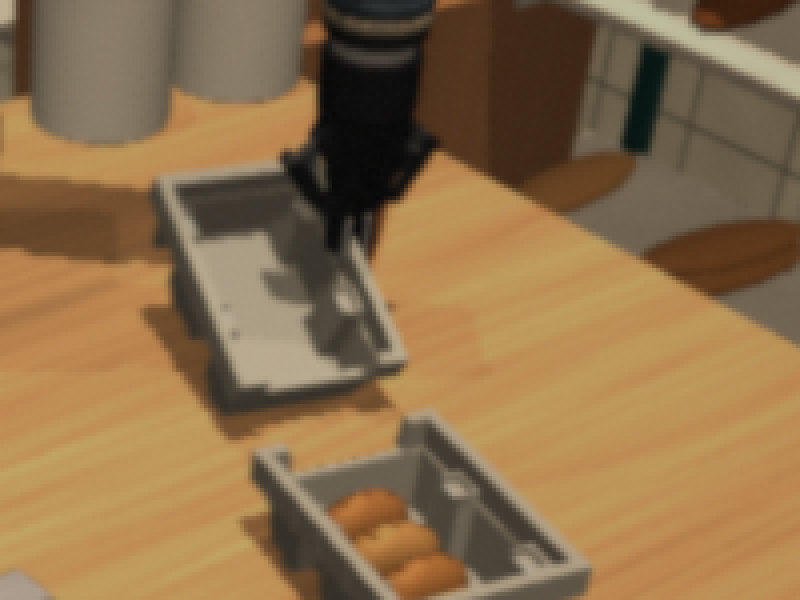

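play_rows([
  [-0.005, 0, 0, 0, 1],
  [-0.002, 0, 0, 0, 1],
  [0, 0, 0, 0, 1],
], newtons=20)

```text
time: 10.02
ee_pos: [0.2954, 0.4124, 0.0829]
eef_rot: [0.082, 0.706, -0.071, 0.7]
force: [0.0, -0.1, -2.5]
gripper_width: 0.0089
```

```bash
python3 -c "
from h import *
rep()"
```

```text
t 10.025 pos [0.2954 0.4124 0.0829] q [ 0.9391  0.2812 -0.3042  0.9761  0.0158  1.1566] w 0.008939664729102492 F [ 0.0208 -0.1415 -2.4943] M [ 0.1379 -0.0749 -0.029 ]
tool x [-0.0073  0.0168 -0.9998] y [0.2158 0.9763 0.0149] z [ 0.9764 -0.2157 -0.0108] yaw y 77.53487767399574
```

play_rows([
  [0.004, 0, 0, 0, 1],
  [0.004, 0, 0, 0, 1],
])

```text
time: 10.28
ee_pos: [0.2945, 0.4156, 0.0766]
eef_rot: [0.084, 0.707, -0.068, 0.699]
force: [-19.9, 7.2, 46.7]
gripper_width: 0.0089
```

play_rows([
  [0.003, 0, 0, 0, 1],
])

```text
time: 10.4
ee_pos: [0.2936, 0.4175, 0.0758]
eef_rot: [0.086, 0.708, -0.067, 0.698]
force: [-12.9, -2.0, 32.0]
gripper_width: 0.0086
```

play_rows([
  [0.003, 0, 0, 0, 1],
])

```text
time: 10.52
ee_pos: [0.2928, 0.4188, 0.0751]
eef_rot: [0.087, 0.708, -0.065, 0.698]
force: [-11.9, -3.6, 34.3]
gripper_width: 0.0085
```

```bash
python3 -c "
from h import *
rep()
look('scene',330,100,200,150,4,'k5.png')"
```

```text
t 10.525 pos [0.2928 0.4188 0.0751] q [ 0.9428  0.2872 -0.3186  0.9459  0.028   1.1585] w 0.008473037982870654 F [-11.9136  -3.6449  34.2874] M [-1.6702  2.0488 -0.2942]
tool x [-0.0115  0.0318 -0.9994] y [0.2139 0.9764 0.0287] z [ 0.9768 -0.2134 -0.018 ] yaw y 77.64430517229383
```

View pics/k5.png

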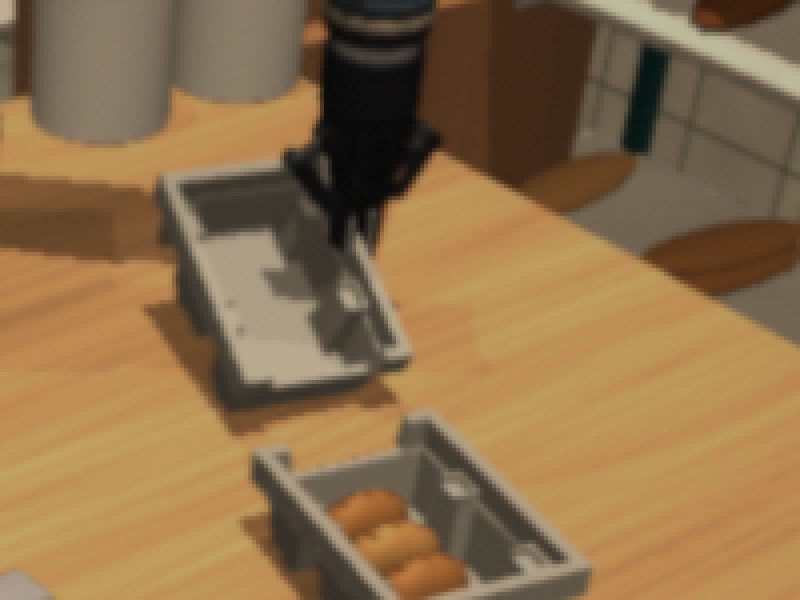

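play_rows([
  [-0.004, 0, 0, 0, 1],
  [0, 0, 0, 0, 0.6],
  [0, 0, 0, 0, 0.2],
  [0, 0, 0, 0, -0.2],
  [0, 0, 0, 0, -0.3],
])

```text
time: 11.2
ee_pos: [0.2927, 0.4176, 0.0778]
eef_rot: [0.086, 0.708, -0.066, 0.698]
force: [-0.4, 0.4, 0.0]
gripper_width: 0.0553
```

```bash
python3 -c "
from h import *
rep()
look('scene',330,100,200,150,4,'k6.png')"
```

```text
t 11.2 pos [0.2927 0.4176 0.0778] q [ 0.9422  0.2847 -0.3144  0.9549  0.0271  1.1584] w 0.05532792838463265 F [-0.3789  0.4201  0.0227] M [-0.0758 -0.026   0.0567]
tool x [-0.012   0.0295 -0.9995] y [0.2145 0.9764 0.0262] z [ 0.9767 -0.2141 -0.0181] yaw y 77.60963277502285
```

View pics/k6.png

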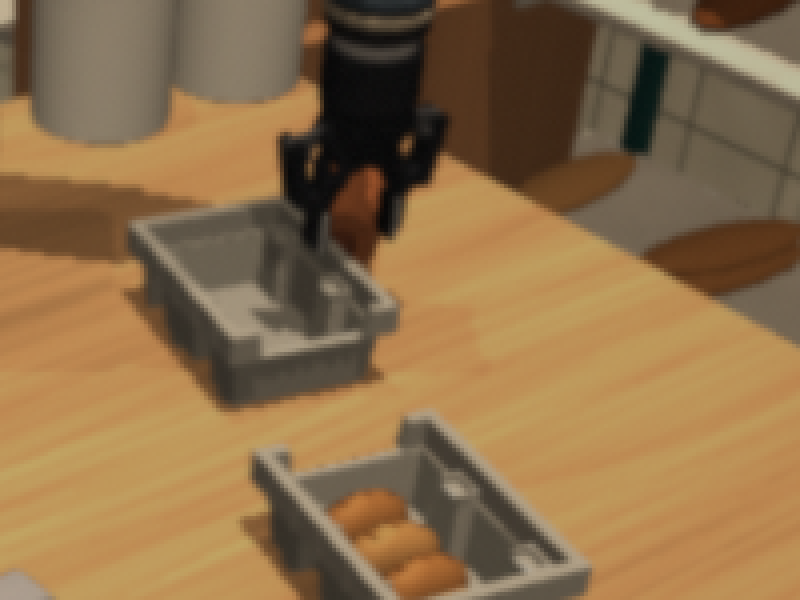

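play_rows([
  [-0.04, 0, 0, 0, -0.3],
  [-0.05, 0, 0, 0, -0.3],
  [-0.05, 0.02, 0, 0, -0.3],
  [-0.02, 0.05, 0, 0, -0.3],
  [0, 0, 0, 0, -0.3],
])

```text
time: 11.88
ee_pos: [0.3099, 0.4821, 0.2434]
eef_rot: [0.086, 0.709, -0.067, 0.697]
force: [0.1, -0.7, -0.1]
gripper_width: 0.0555
```

```bash
python3 -c "
from h import *
rep()
look('scene',350,130,130,100,6,'m1.png')
look('top',95,275,120,100,6.6,'m2.png')"
```

```text
t 11.875 pos [0.3099 0.4821 0.2434] q [0.9844 0.3015 0.1517 1.4047 0.0267 1.2015] w 0.05548132825473074 F [ 0.1258 -0.6793 -0.1415] M [-0.0278  0.0123  0.0155]
tool x [-0.0132  0.0284 -0.9995] y [0.2154 0.9762 0.0249] z [ 0.9764 -0.2149 -0.019 ] yaw y 77.55814866575527
```

View pics/m1.png

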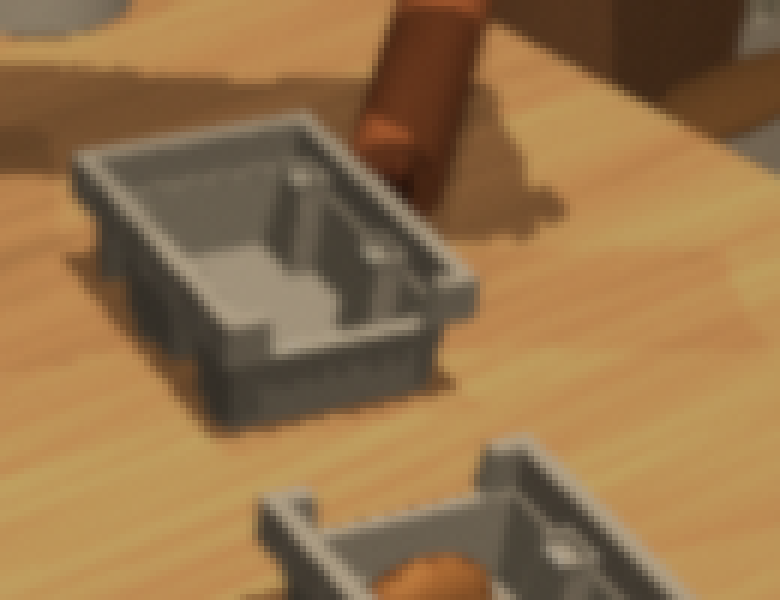

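View pics/m2.png

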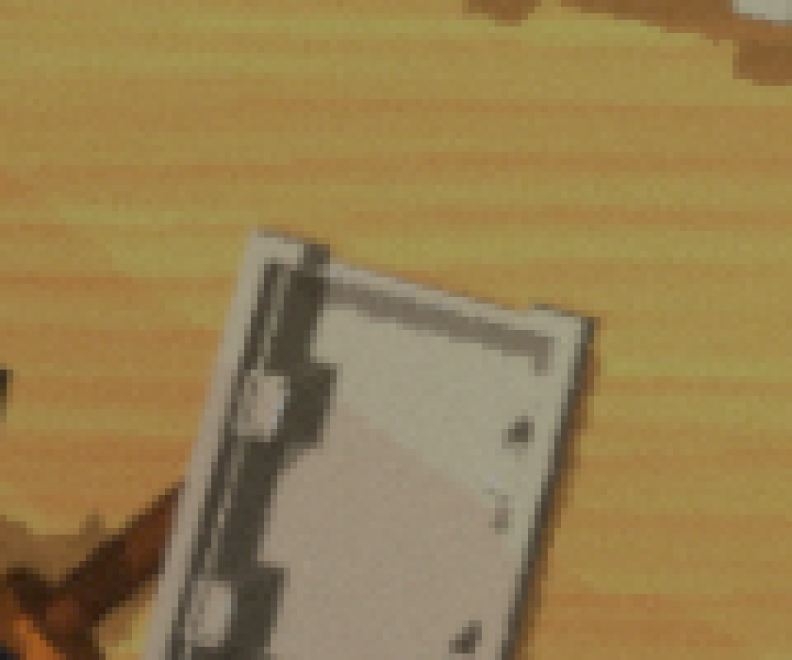

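```bash
python3 -c "
import cv2
i=cv2.imread('pics/raw_m2.png');cv2.imwrite('pics/m3.png',cv2.resize(i[300:400,95:200],None,fx=6,fy=6,interpolation=3))"
```

```text
(no output)
```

View pics/m3.png

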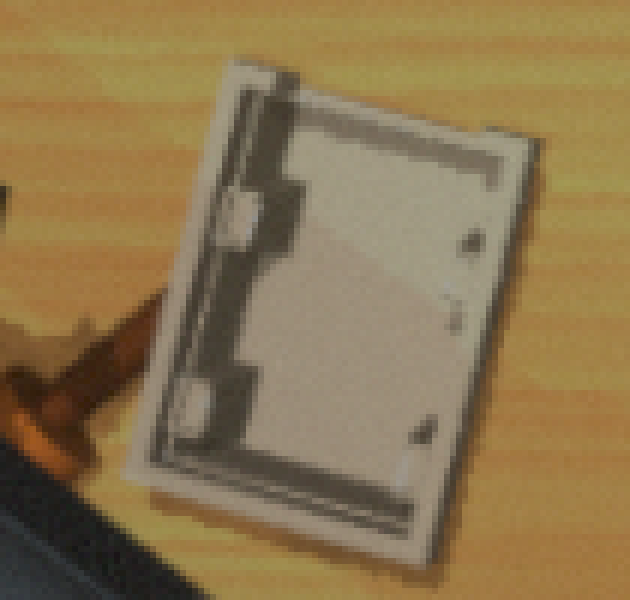

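```bash
python3 -c "
from h import *
np.set_printoptions(precision=4,suppress=True)
T=dict(dl=(230,60),dr=(537,138),pl=(128,474),pr=(430,564))
P={k:plane('top',uc(v,(95,300),6),.08) for k,v in T.items()}
for k in P: print(k,P[k])
S=dict(dl=(472,285),dr=(228,345),pl=(300,112),pr=(75,158))
Q={k:plane('scene',uc(v,(350,130),6),.08) for k,v in S.items()}
for k in Q: print(k,Q[k], np.linalg.norm(P[k]-Q[k]))
for D in (P,Q):
  c=sum(D.values())/4;x=(D['pl']+D['pr']-D['dl']-D['dr']);x/=np.linalg.norm(x);y=D['dr']+D['pr']-D['dl']-D['pl'];print('L',np.linalg.norm(y)/2,np.linalg.norm(D['pl']-D['dl']));y/=np.linalg.norm(y)
  print(c,'yawx',np.degrees(np.arctan2(x[1],x[0])),'yawy',np.degrees(np.arctan2(y[1],y[0])),'grip',c+.016*x+.067*y)
"
```

```text
dl [0.3581 0.4083 0.08  ]
dr [0.3266 0.2672 0.08  ]
pl [0.1726 0.4516 0.08  ]
pr [0.1381 0.3122 0.08  ]
dl [0.3651 0.401  0.08  ] 0.010142484199181697
dr [0.3408 0.2596 0.08  ] 0.016043347983841626
pl [0.1735 0.4511 0.08  ] 0.001102491221953048
pr [0.1466 0.3129 0.08  ] 0.008476458171356768
L 0.14413170133373873 0.1905192466211586
[0.2489 0.3598 0.08  ] yawx 166.7104618812258 yawy -103.21262617876218 grip [0.218  0.2983 0.08  ]
L 0.14210902725648453 0.19804390674822506
[0.2565 0.3562 0.08  ] yawx 165.00603031644755 yawy -100.39021680298245 grip [0.229  0.2944 0.08  ]
```

```bash
python3 -c "
from h import *
plan([.222,.298,.15],77,4)"
```

```text
yaw0 77.52375313253611 twist/row 0.00228530415759736
[0.0222, -0.0494, -0.011, 0.0023]
[0.0222, -0.0494, -0.0108, 0.0023]
[0.0222, -0.0494, -0.0107, 0.0023]
[0.0222, -0.0494, -0.0106, 0.0023]
```

play_rows([
  [0.01, -0.05, -0.011, 0, -0.3],
  [0.022, -0.05, -0.011, 0, -0.3],
  [0.025, -0.05, -0.011, 0.005, -0.3],
  [0.025, -0.045, -0.011, 0.005, -0.3],
  [0, 0, 0, 0, -0.3],
])

```text
time: 12.6
ee_pos: [0.2148, 0.2872, 0.1485]
eef_rot: [0.086, 0.711, -0.076, 0.694]
force: [1.1, 0.3, 1.0]
gripper_width: 0.0556
```

```bash
python3 -c "
from h import *
rep([.222,.298,.05])
look('scene',330,100,130,110,5,'n1.png')
look('top',95,285,130,110,5,'n2.png')"
```

```text
t 12.6 pos [0.2148 0.2872 0.1485] q [ 0.9044 -0.0117 -0.4758  1.1071  0.0267  1.1337] w 0.05562969386160646 F [1.1139 0.273  1.0201] M [ 0.0025 -0.0573  0.0408]
tool x [-0.0212  0.0161 -0.9996] y [0.2274 0.9737 0.0108] z [ 0.9736 -0.2271 -0.0244] yaw y 76.85679652780412
shift tool [0.0985 0.0111 0.0069]
```

View pics/n1.png

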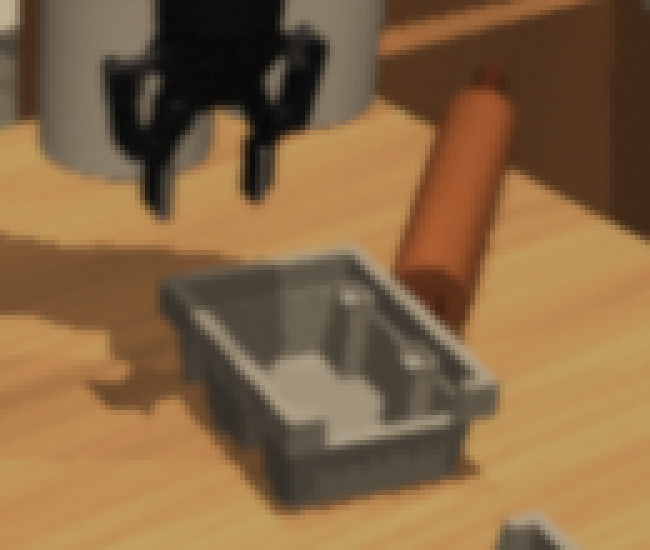

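View pics/n2.png

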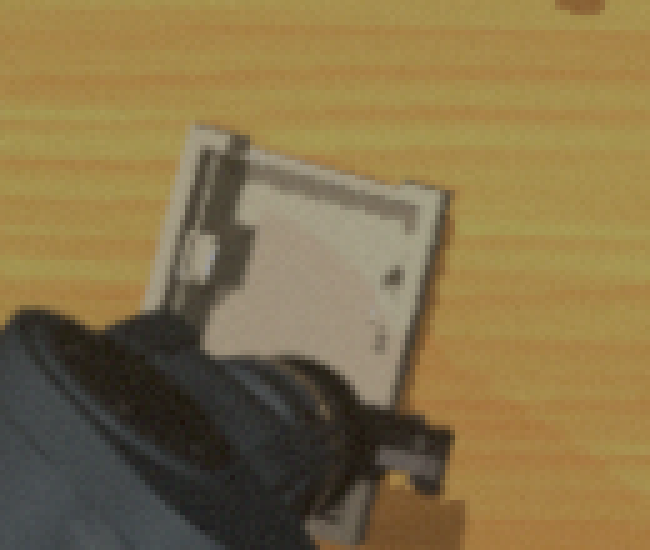

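```bash
python3 -c "
from h import *
for c in [(163,217),(257,200)]: print(*ontool(uc(c,(330,100),5)))
"
```

```text
[0.21082504 0.25861017 0.16938279] [-1.89653562e-02 -3.38956850e-02 -2.88664965e-16]
[0.22513457 0.32010005 0.16972977] [-1.82222251e-02  2.92338357e-02 -1.88649367e-16]
```

play_rows([
  [0.02, 0.01, 0.011, 0, -0.3],
  [0.025, 0, 0, 0, -0.3],
  [0.02, 0, 0, 0, -0.3],
  [0.01, 0, 0, 0, -0.3],
  [0, 0, 0, 0, -0.3],
])

```text
time: 13.32
ee_pos: [0.2354, 0.3079, 0.0768]
eef_rot: [0.09, 0.708, -0.071, 0.697]
force: [-0.1, -0.4, -0.8]
gripper_width: 0.0556
```

```bash
python3 -c "
from h import *
rep([.226,.298,.05])
look('scene',330,100,130,110,5,'n3.png')"
```

```text
t 13.325 pos [0.2354 0.3079 0.0768] q [ 0.8954  0.092  -0.5715  0.8915  0.027   1.1238] w 0.0555623599934505 F [-0.07   -0.3631 -0.7995] M [-0.0131 -0.023  -0.0295]
tool x [-0.0112  0.0292 -0.9995] y [0.2264 0.9737 0.0259] z [ 0.974  -0.226  -0.0175] yaw y 76.91170388088108
shift tool [ 0.0266 -0.0124 -0.0064]
```

View pics/n3.png

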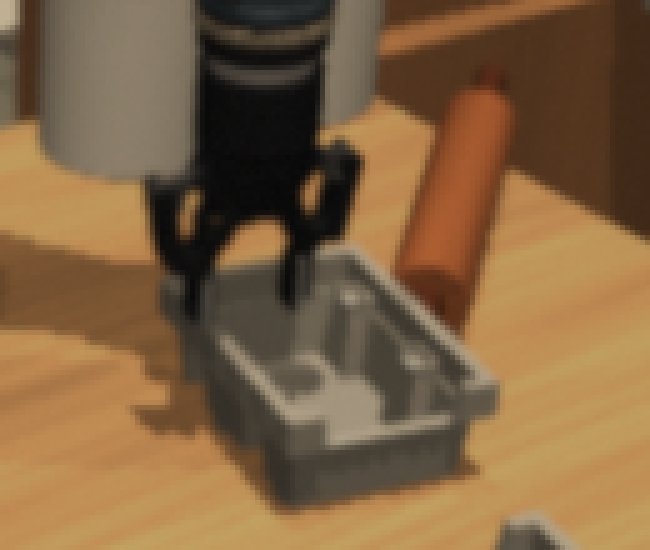

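play_rows([
  [0, -0.011, -0.006, 0, -0.3],
  [0, 0, 0, 0, -0.3],
])

```text
time: 13.62
ee_pos: [0.2271, 0.2987, 0.0781]
eef_rot: [0.091, 0.707, -0.07, 0.698]
force: [0.2, 0.8, 0.7]
gripper_width: 0.0557
```

```bash
python3 -c "
from h import *
rep([.226,.298,.05])
look('scene',330,100,130,110,5,'n4.png')"
```

```text
t 13.625 pos [0.2271 0.2987 0.0781] q [ 0.8974  0.0683 -0.5947  0.8896  0.0269  1.1257] w 0.05568540020045554 F [0.1503 0.7765 0.7228] M [-0.0517 -0.0065  0.0139]
tool x [-0.0097  0.0309 -0.9995] y [0.2262 0.9737 0.0279] z [ 0.974  -0.2258 -0.0165] yaw y 76.92122723099845
shift tool [ 0.0281 -0.0017 -0.0005]
```

View pics/n4.png

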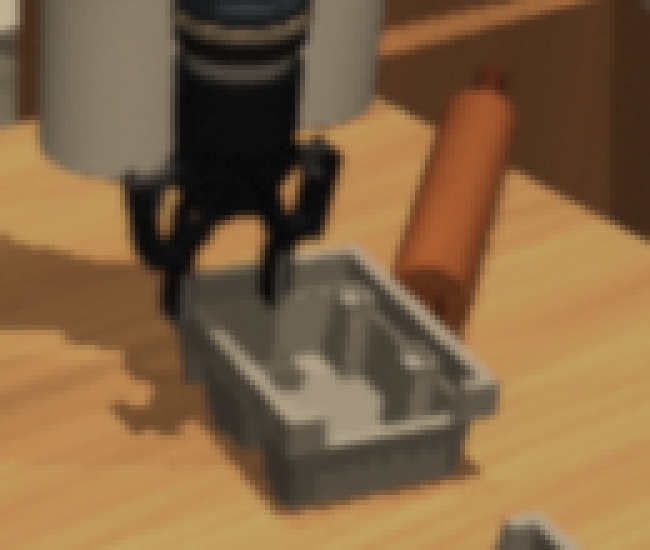

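play_rows([
  [0.01, -0.001, 0, 0, -0.3],
  [0.01, -0.001, 0, 0, -0.3],
  [0.006, 0, 0, 0, -0.3],
  [0, 0, 0, 0, -0.3],
])

```text
time: 14.18
ee_pos: [0.2271, 0.2983, 0.0505]
eef_rot: [0.091, 0.707, -0.069, 0.698]
force: [0.4, 0.7, -0.2]
gripper_width: 0.0555
```

```bash
python3 -c "
from h import *
rep([.226,.298,.05])
look('scene',330,100,130,110,5,'n5.png')
print(5*(proj('scene',[[.229,.2944,.08],[.226,.298,.08]])-[330,100]))"
```

```text
t 14.175 pos [0.2271 0.2983 0.0505] q [ 0.8969  0.1004 -0.6446  0.8059  0.0269  1.1251] w 0.05551255904839385 F [ 0.3753  0.6604 -0.2111] M [-0.0462 -0.0345 -0.0069]
tool x [-0.0086  0.0323 -0.9994] y [0.2262 0.9736 0.0296] z [ 0.9741 -0.2258 -0.0157] yaw y 76.9227326132606
shift tool [ 0.0005 -0.0006 -0.001 ]
[[216.5853 340.0935]
 [218.1049 336.521 ]]
```

View pics/n5.png

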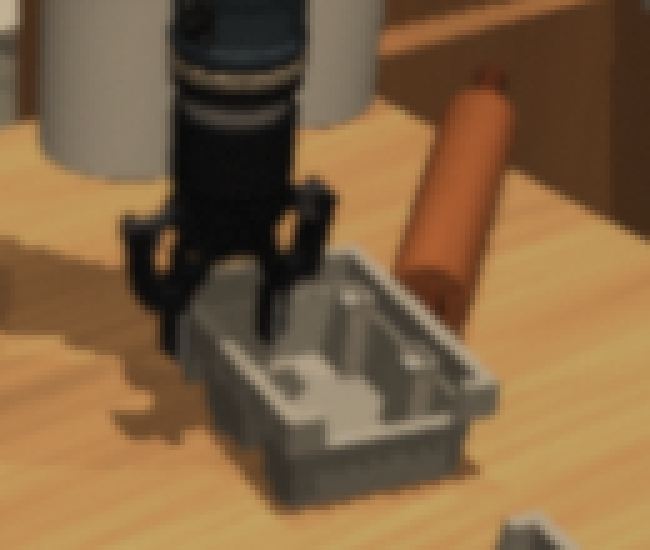

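play_rows([
  [0.004, -0.001, 0, 0, 0],
  [0, 0, 0, 0, 0.4],
  [0, 0, 0, 0, 1],
  [0, 0, 0, 0, 1],
  [0, 0, 0, 0, 1],
], newtons=80)

```text
time: 14.85
ee_pos: [0.2272, 0.2978, 0.047]
eef_rot: [0.092, 0.706, -0.069, 0.698]
force: [0.4, -0.8, -1.1]
gripper_width: 0.0077
```

```bash
python3 -c "
from h import *
rep([.226,.298,.05])
look('scene',330,100,130,110,5,'n6.png')"
```

```text
t 14.85 pos [0.2272 0.2978 0.047 ] q [ 0.8958  0.1038 -0.6521  0.794   0.0267  1.1243] w 0.007702229874103191 F [ 0.4151 -0.8277 -1.0792] M [-0.1893 -0.0048 -0.0757]
tool x [-0.0078  0.033  -0.9994] y [0.2263 0.9736 0.0303] z [ 0.974  -0.226  -0.0151] yaw y 76.91295542302225
shift tool [-0.003   0.0001 -0.0013]
```

View pics/n6.png

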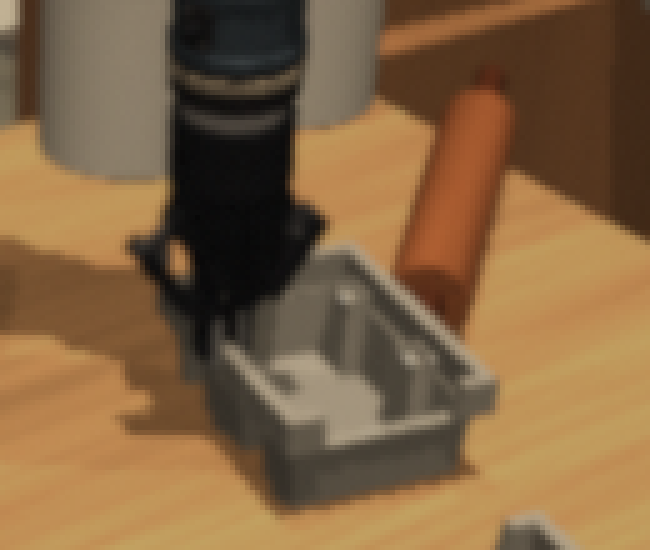

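play_rows([
  [-0.015, 0, 0, 0, 1],
  [-0.03, 0, 0, 0, 1],
  [-0.04, 0, 0, 0, 1],
  [-0.04, 0, 0, 0, 1],
  [-0.02, 0, 0, 0, 1],
  [0, 0, 0, 0, 1],
])

```text
time: 15.65
ee_pos: [0.2271, 0.2914, 0.1944]
eef_rot: [0.09, 0.707, -0.071, 0.697]
force: [-0.2, 0.7, -2.8]
gripper_width: 0.0077
```

```bash
python3 -c "
from h import *
rep()
plan([.532,.177,.205],77.2,8)
look('scene',330,60,170,140,4.5,'o1.png')"
```

```text
t 15.65 pos [0.2271 0.2914 0.1944] q [ 0.8851 -0.0344 -0.3752  1.2143  0.0268  1.1131] w 0.007723826992953168 F [-0.1956  0.6658 -2.8183] M [-0.2016  0.0374 -0.0321]
tool x [-0.0108  0.0291 -0.9995] y [0.226  0.9738 0.0259] z [ 0.9741 -0.2256 -0.0171] yaw y 76.93350292097581
yaw0 76.93350292097581 twist/row -0.0005814064344899562
[-0.0022, -0.0053, 0.0403, -0.0006]
[-0.0022, -0.0053, 0.0403, -0.0006]
[-0.0022, -0.0053, 0.0403, -0.0006]
[-0.0022, -0.0053, 0.0403, -0.0006]
[-0.0022, -0.0054, 0.0403, -0.0006]
[-0.0022, -0.0054, 0.0403, -0.0006]
[-0.0022, -0.0054, 0.0403, -0.0006]
[-0.0022, -0.0054, 0.0403, -0.0006]
```

View pics/o1.png

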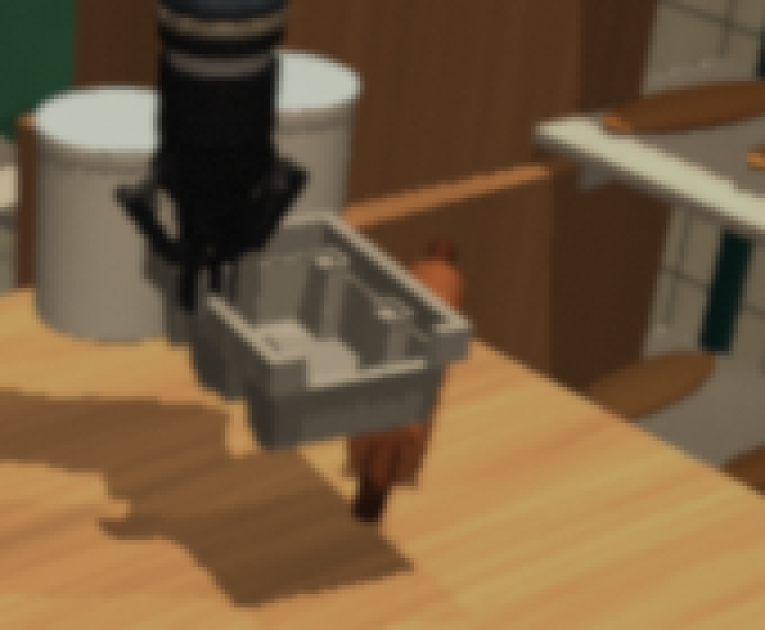

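play_rows([
  [-0.002, -0.003, 0.02, 0, 1],
  [-0.002, -0.005, 0.04, 0, 1],
  [-0.002, -0.005, 0.04, 0, 1],
  [-0.002, -0.005, 0.04, 0, 1],
  [-0.002, -0.005, 0.04, 0, 1],
  [-0.002, -0.005, 0.04, 0, 1],
  [-0.002, -0.005, 0.035, 0, 1],
  [-0.002, -0.005, 0.02, 0, 1],
])

```text
time: 16.7
ee_pos: [0.4886, 0.1862, 0.1896]
eef_rot: [0.085, 0.713, -0.073, 0.692]
force: [0.6, 1.1, -2.8]
gripper_width: 0.0078
```

play_rows([
  [0, 0, 0, 0, 1],
  [0, 0, 0, 0, 1],
])

```text
time: 16.95
ee_pos: [0.4878, 0.1856, 0.1876]
eef_rot: [0.085, 0.714, -0.074, 0.691]
force: [0.0, -0.1, -2.3]
gripper_width: 0.0076
```

```bash
python3 -c "
from h import *
rep([.532,.177,.18])
look('scene',350,120,160,140,5,'o2.png')
look('top',140,170,130,120,5,'o3.png')"
```

```text
t 16.95 pos [0.4878 0.1856 0.1876] q [ 0.3462  0.2608 -0.0485  1.2848  0.0278  0.5711] w 0.0075832314916018375 F [ 0.0331 -0.1104 -2.3499] M [-0.1822  0.0041 -0.0149]
tool x [-0.0312  0.0183 -0.9993] y [0.2235 0.9747 0.0109] z [ 0.9742 -0.223  -0.0345] yaw y 77.08647634103991
shift tool [0.006  0.0014 0.0453]
```

View pics/o2.png

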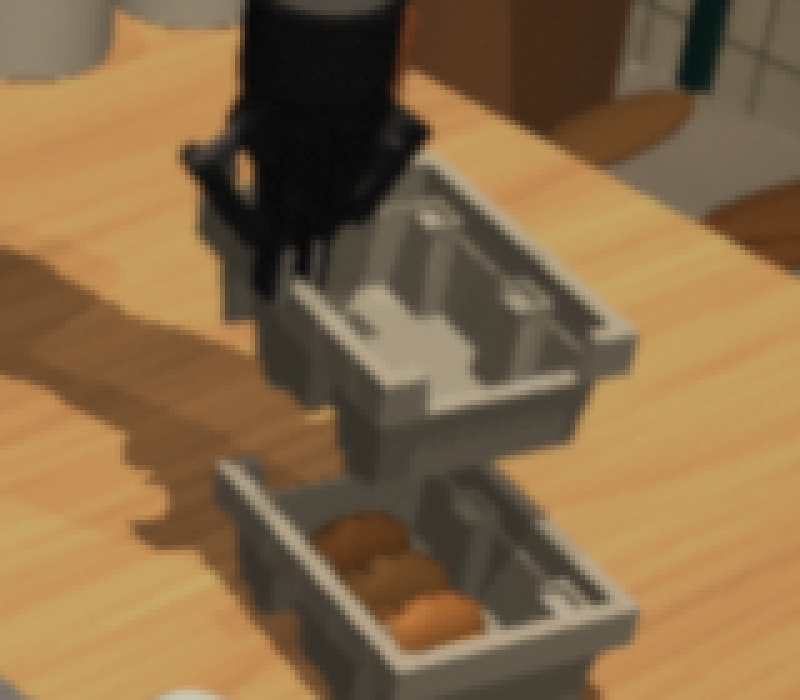

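View pics/o3.png

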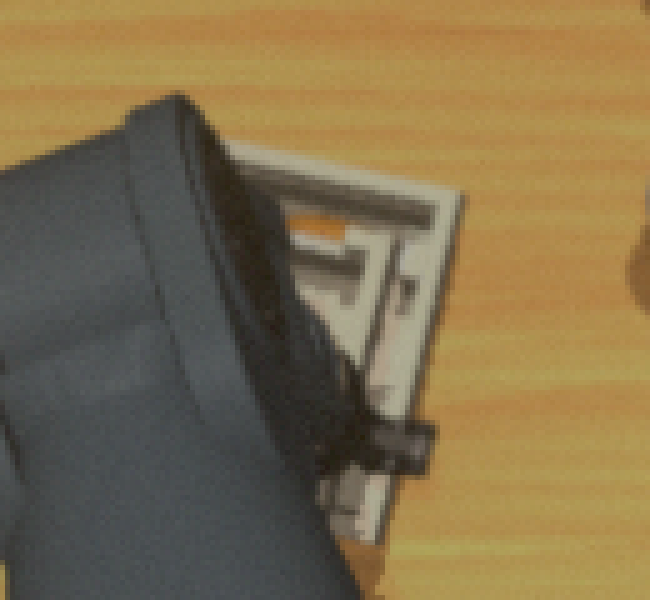

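play_rows([
  [0, 0, 0.008, 0, 1],
  [0, 0, 0.01, 0, 1],
  [0, 0, 0.01, 0, 1],
  [0, 0, 0.008, 0, 1],
  [0, 0, 0.005, 0, 1],
  [0, 0, 0, 0, 1],
])

```text
time: 17.8
ee_pos: [0.5302, 0.177, 0.1871]
eef_rot: [0.084, 0.714, -0.073, 0.692]
force: [0.0, -0.6, -3.0]
gripper_width: 0.0078
```

```bash
python3 -c "
from h import *
rep([.532,.177,.18])
look('scene',350,120,160,140,5,'o4.png')
look('top',140,170,130,120,5,'o5.png')"
```

```text
t 17.8 pos [0.5302 0.177  0.1871] q [0.3065 0.3233 0.0396 1.3092 0.0269 0.5292] w 0.007786495673397129 F [ 0.0281 -0.6462 -3.0061] M [-0.1709 -0.0169 -0.0423]
tool x [-0.0292  0.0189 -0.9994] y [0.2213 0.9751 0.012 ] z [ 0.9748 -0.2209 -0.0327] yaw y 77.2110355945431
shift tool [0.007  0.0003 0.002 ]
```

View pics/o4.png

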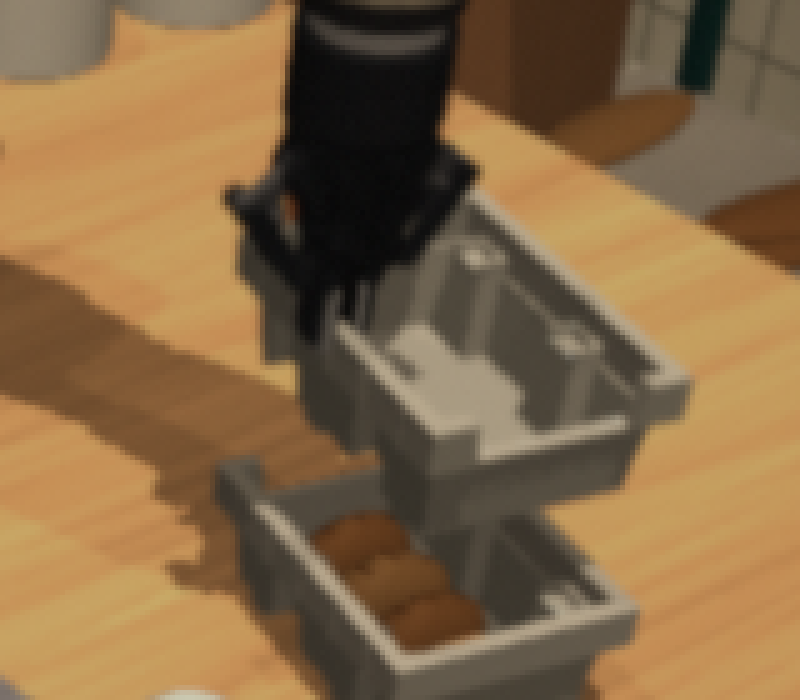

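View pics/o5.png

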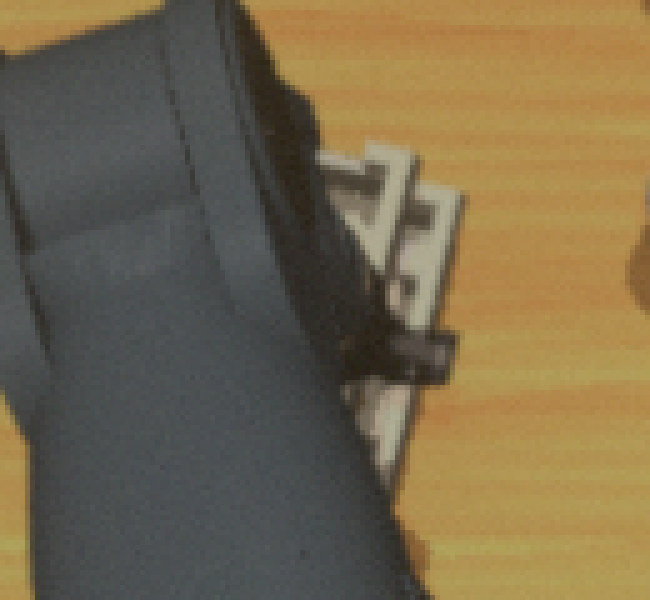

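```bash
python3 -c "
from h import *
np.set_printoptions(precision=4,suppress=True)
a=tri(uc((417,150),(140,170),5),uc((432,438),(350,120),5));print('held dip -y',*a)
b=tri(uc((463,190),(140,170),5),uc((394,668),(350,120),5));print('low plain -y',*b)
print(a[0]-b[0])
# scene only: held rim corner line at z
for z in (.225,.23,.235): 
  A=plane('scene',uc((432,438),(350,120),5),z);B=plane('scene',uc((690,380),(350,120),5),z);print(z,A,B,np.linalg.norm(A-B),np.degrees(np.arctan2(B[1]-A[1],B[0]-A[0])), plane('top',uc((417,150),(140,170),5),z))
A=plane('scene',uc((394,668),(350,120),5),.08);B=plane('scene',uc((636,612),(350,120),5),.08);print(A,B,np.linalg.norm(A-B),np.degrees(np.arctan2(B[1]-A[1],B[0]-A[0])),plane('top',uc((463,190),(140,170),5),.08))
"
```

```text
held dip -y [0.6306 0.1482 0.2159] 0.0012128919358676427
low plain -y [0.6347 0.1459 0.0816] 0.0009674981555723446
[-0.0041  0.0023  0.1343]
0.225 [0.6399 0.1383 0.225 ] [0.6721 0.2754 0.225 ] 0.14087396835911534 76.779465546249 [0.6285 0.1461 0.225 ]
0.23 [0.6448 0.1325 0.23  ] [0.6767 0.2686 0.23  ] 0.1397446406245895 76.77946554624896 [0.6275 0.1453 0.23  ]
0.235 [0.6497 0.1268 0.235 ] [0.6814 0.2617 0.235 ] 0.13861531289006376 76.77946554624897 [0.6266 0.1444 0.235 ]
[0.6337 0.1478 0.08  ] [0.6697 0.2827 0.08  ] 0.13965294404251416 75.05444653169441 [0.6347 0.1457 0.08  ]
```

play_rows([
  [0.01, 0, 0.002, 0, 1],
  [0.014, 0, 0.002, 0, 1],
  [0.014, 0, 0, 0, 1],
  [0.008, 0, 0, 0, 1],
  [0, 0, 0, 0, 1],
])

```text
time: 18.52
ee_pos: [0.5311, 0.177, 0.1368]
eef_rot: [0.084, 0.714, -0.073, 0.691]
force: [-0.6, -0.3, -2.2]
gripper_width: 0.0079
```

```bash
python3 -c "
from h import *
rep([.5332,.176,.107])
look('scene',370,160,130,115,6,'o6.png')
look('top',190,180,70,70,8,'o7.png')"
```

```text
t 18.525 pos [0.5311 0.177  0.1368] q [ 0.3061  0.3507 -0.0513  1.1932  0.0269  0.5279] w 0.007894868961844182 F [-0.5567 -0.2513 -2.1799] M [-0.134  -0.0005 -0.0459]
tool x [-0.0314  0.0183 -0.9993] y [0.2205 0.9753 0.0109] z [ 0.9749 -0.22   -0.0346] yaw y 77.2599054185323
shift tool [ 0.0297 -0.0008  0.0033]
```

View pics/o6.png

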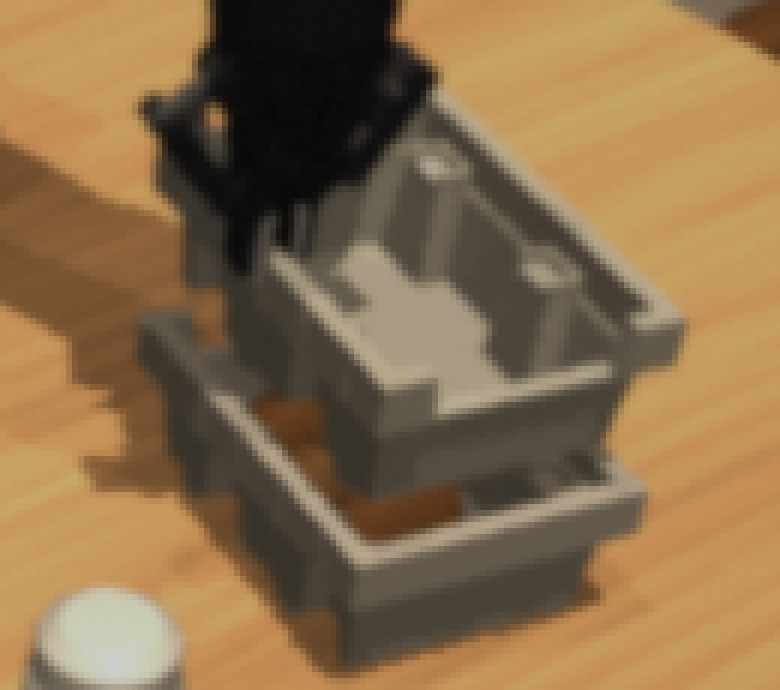

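View pics/o7.png

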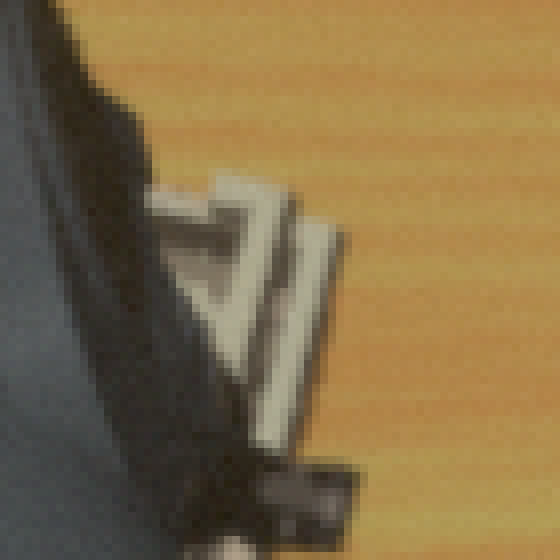

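```bash
cat > m.py <<'E'
from h import *
np.set_printoptions(precision=4,suppress=True)
a=tri(uc((293,187),(190,180),8),uc((385,397),(370,160),6));print('held dip -y',*a)
b=tri(uc((343,233),(190,180),8),uc((360,558),(370,160),6));print('low plain -y',*b)
print(a[0]-b[0])
A=plane('top',uc((293,187),(190,180),8),.166);B=plane('top',uc((343,233),(190,180),8),.08);print('top',A,B,A-B)
A=plane('scene',uc((385,397),(370,160),6),.166);B=plane('scene',uc((360,558),(370,160),6),.08);print('scene',A,B,A-B)
A=plane('scene',uc((685,325),(370,160),6),.166);B=plane('scene',uc((647,497),(370,160),6),.08);print('scene R',A,B,A-B)
E
python3 m.py
```

```text
held dip -y [0.6324 0.1492 0.1632] 0.0019997073861434565
low plain -y [0.6335 0.1473 0.0817] 0.00635898711693483
[-0.0011  0.0019  0.0815]
top [0.6313 0.1479 0.166 ] [0.6317 0.145  0.08  ] [-0.0005  0.0029  0.086 ]
scene [0.6354 0.1472 0.166 ] [0.6335 0.1519 0.08  ] [ 0.0018 -0.0047  0.086 ]
scene R [0.6674 0.2852 0.166 ] [0.6718 0.2828 0.08  ] [-0.0044  0.0024  0.086 ]
```

play_rows([
  [0.006, 0, 0.003, 0, 1],
  [0.006, 0, 0.001, 0, 1],
  [0.003, 0, 0, 0, 1],
  [0, 0, 0, 0, 1],
])

```text
time: 19.12
ee_pos: [0.5361, 0.1767, 0.1223]
eef_rot: [0.084, 0.713, -0.073, 0.692]
force: [0.2, -0.7, -1.8]
gripper_width: 0.0078
```

```bash
python3 -c "
from h import *
rep([.534,.176,.107])
look('scene',370,160,130,115,6,'o8.png')
look('top',190,180,70,70,8,'o9.png')"
```

```text
t 19.125 pos [0.5361 0.1767 0.1223] q [ 0.3029  0.3647 -0.0685  1.1589  0.0268  0.5249] w 0.007782433701411699 F [ 0.2266 -0.7026 -1.7559] M [-0.2093 -0.014  -0.0362]
tool x [-0.0283  0.0192 -0.9994] y [0.2206 0.9753 0.0125] z [ 0.9749 -0.2201 -0.0319] yaw y 77.25308163047731
shift tool [ 0.0154 -0.0013 -0.0014]
```

View pics/o8.png

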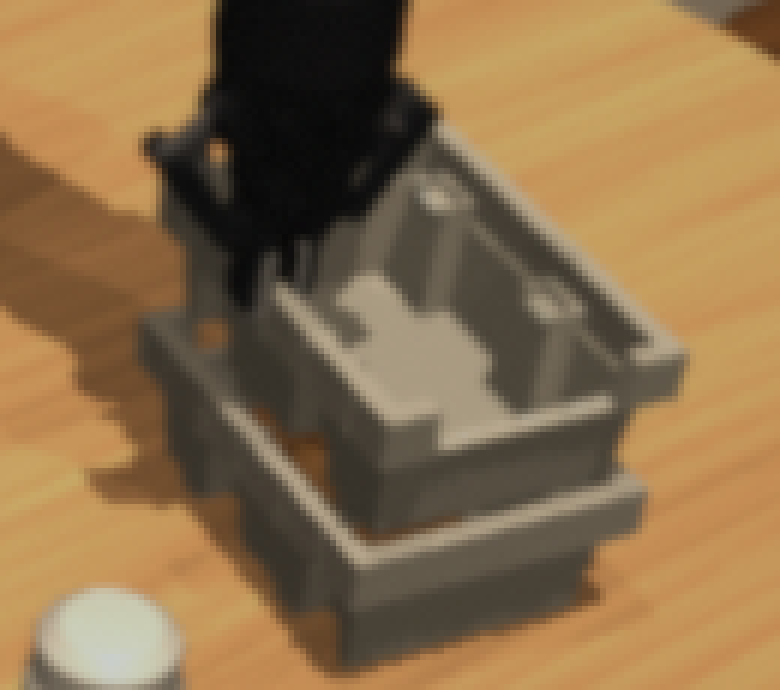

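View pics/o9.png

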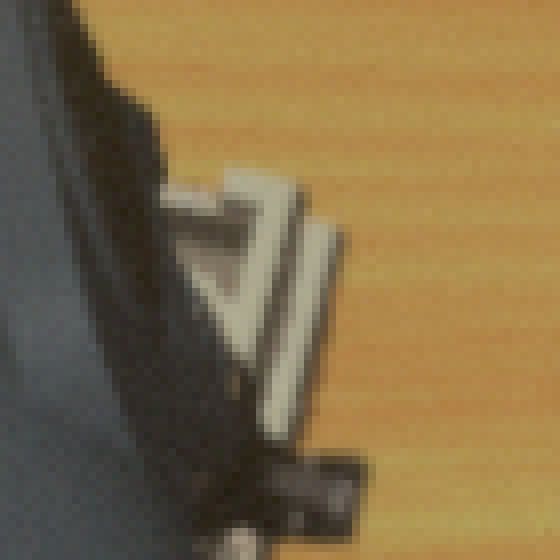

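```bash
cat > m.py <<'E'
from h import *
np.set_printoptions(precision=4,suppress=True)
th,tl,sh,sl,rh,rl=(300,184),(344,232),(385,427),(360,558),(687,354),(647,497)
z=.149
a=tri(uc(th,(190,180),8),uc(sh,(370,160),6));print('held dip -y',*a)
A=plane('top',uc(th,(190,180),8),z);B=plane('top',uc(tl,(190,180),8),.08);print('top',A,B,A-B)
A=plane('scene',uc(sh,(370,160),6),z);B=plane('scene',uc(sl,(370,160),6),.08);print('scene',A,B,A-B)
A=plane('scene',uc(rh,(370,160),6),z);B=plane('scene',uc(rl,(370,160),6),.08);print('scene R',A,B,A-B)
E
python3 m.py
```

```text
held dip -y [0.6357 0.1489 0.1505] 0.0015711244169948734
top [0.6354 0.1486 0.149 ] [0.6321 0.1447 0.08  ] [0.0034 0.0039 0.069 ]
scene [0.6347 0.1513 0.149 ] [0.6335 0.1519 0.08  ] [ 0.0011 -0.0006  0.069 ]
scene R [0.6675 0.2914 0.149 ] [0.6718 0.2828 0.08  ] [-0.0042  0.0087  0.069 ]
```

```bash
cat > edge.py <<'E'
from h import *
from scipy.ndimage import map_coordinates, gaussian_filter1d
def edge(img,cam,P,along,perp,z,s0,s1,w=.010,sign=0,fit=False):
    # profile of brightness along perp around P+s*along ; returns offset of the strongest gradient
    along=np.append(along,0);perp=np.append(perp,0)
    ss=np.linspace(s0,s1,13);us=np.arange(-w,w,.0004);res=[]
    g=img.astype(float).mean(2)
    prof=[]
    for s in ss:
        X=np.array([np.append(P,z)+s*along+u*perp for u in us]);p=proj(cam,X)
        prof.append(map_coordinates(g,[p[:,1],p[:,0]],order=1))
    prof=np.array(prof)
    out=[]
    for pr in [prof[:4].mean(0),prof[4:9].mean(0),prof[9:].mean(0),prof.mean(0)]:
        d=np.gradient(gaussian_filter1d(pr,3))
        d=d*sign if sign else abs(d)
        k=np.argmax(d);out.append(round(us[k]*1000,1))
    return out
E
python3 - <<'E'
from edge import *
th=np.radians(-12.7);x=np.array([np.cos(th),np.sin(th)]);y=np.array([-x[1],x[0]])
img=cv2.imread('pics/raw_o9.png');i0=cv2.imread('pics/top0.png')
c=np.array([.556,.237])
# -y edge, dark outside => moving along -y: brightness falls
print('lower -y now', edge(img,'top',c-.072*y,x,-y,.08,.03,.085,sign=-1))
print('lower -y t0', edge(i0,'top',c-.072*y,x,-y,.08,-.08,.085,sign=-1))
print('lower +x now', edge(img,'top',c+.097*x,y,x,.08,-.07,-.062))
print('lower +x t0', edge(i0,'top',c+.097*x,y,x,.08,-.065,.065))
print('lower +y t0', edge(i0,'top',c+.072*y,x,y,.08,-.085,.085))
print('lower -x t0', edge(i0,'top',c-.097*x,y,-x,.08,-.068,-.05),edge(i0,'top',c-.097*x,y,-x,.08,.05,.068))
print('held -y', edge(img,'top',c-.072*y,x,-y,.150,.045,.09,sign=-1))
print('held +x', edge(img,'top',c+.097*x,y,x,.149,-.068,-.05))
E
```

```text
lower -y now [np.float64(-1.2), np.float64(-1.2), np.float64(-2.0), np.float64(-1.6)]
lower -y t0 [np.float64(-0.8), np.float64(-1.2), np.float64(-1.6), np.float64(-1.2)]
lower +x now [np.float64(2.4), np.float64(0.8), np.float64(-0.0), np.float64(0.8)]
lower +x t0 [np.float64(-0.8), np.float64(-8.4), np.float64(-1.2), np.float64(-8.4)]
lower +y t0 [np.float64(-8.0), np.float64(-8.0), np.float64(-8.0), np.float64(-8.0)]
lower -x t0 [np.float64(0.4), np.float64(0.8), np.float64(0.8), np.float64(0.8)] [np.float64(0.8), np.float64(-8.0), np.float64(1.2), np.float64(1.2)]
held -y [np.float64(-4.4), np.float64(-4.0), np.float64(-4.4), np.float64(-4.0)]
held +x [np.float64(-0.0), np.float64(1.2), np.float64(-8.4), np.float64(-8.0)]
```

```bash
python3 - <<'E'
from edge import *
th=np.radians(-12.4);x=np.array([np.cos(th),np.sin(th)]);y=np.array([-x[1],x[0]])
img=cv2.imread('pics/raw_o9.png');i0=cv2.imread('pics/top0.png')
c=np.array([.556,.237])
f=lambda *a,**k:print(*[float(v) for v in edge(*a,**k)])
for nm,i in(('t0',i0),('now',img)):
  print(nm,'-y,+x,+y,-x')
  f(i,'top',c-.072*y,x,-y,.08,.03,.085,w=.006,sign=-1)
  f(i,'top',c+.097*x,y,x,.08,-.070,-.064,w=.006,sign=-1)
  if nm=='t0':
    f(i,'top',c-.072*y,x,-y,.08,-.085,.085,w=.006,sign=-1)
    f(i,'top',c+.097*x,y,x,.08,-.06,.06,w=.006,sign=-1)
    f(i,'top',c+.072*y,x,y,.08,-.085,.085,w=.006,sign=-1)
    f(i,'top',c-.097*x,y,-x,.08,-.07,-.05,w=.006,sign=-1);f(i,'top',c-.097*x,y,-x,.08,.05,.07,w=.006,sign=-1)
print('held')
for z in(.147,.150,.153):
  f(img,'top',c-.072*y,x,-y,z,.045,.09,w=.007,sign=-1)
  f(img,'top',c+.097*x,y,x,z-.002,-.066,-.05,w=.007,sign=-1)
# scene: lower +x end edge & held edges
s=cv2.imread('pics/raw_o8.png');s0=cv2.imread('pics/scene0.png')
print('scene lower +x: t0, now');f(s0,'scene',c+.097*x,y,x,.08,-.06,.06,w=.008,sign=-1);f(s,'scene',c+.097*x,y,x,.08,-.06,.06,w=.008,sign=-1)
print('scene lower -y');f(s0,'scene',c-.072*y,x,-y,.08,-.08,.08,w=.008,sign=-1)
print('scene held +x posts');
f(s,'scene',c+.097*x,y,x,.148,-.068,-.05,w=.009,sign=-1);f(s,'scene',c+.097*x,y,x,.148,.05,.068,w=.009,sign=-1)
print('scene held -y');f(s,'scene',c-.072*y,x,-y,.149,.05,.09,w=.009,sign=-1)
print('scene held +y');f(s,'scene',c+.072*y,x,y,.147,-.02,.08,w=.009,sign=0)
E
```

```text
t0 -y,+x,+y,-x
-1.2 -1.2 -1.6 -1.2
-1.6 -1.2 -0.8 -1.2
-1.2 -1.2 -1.2 -1.2
-0.8 -1.2 -0.8 -1.2
1.6 1.6 1.6 1.6
0.4 1.2 0.8 0.8
0.4 1.2 0.8 0.8
now -y,+x,+y,-x
-1.2 -0.8 -1.6 -1.2
2.0 0.4 0.0 0.8
held
-4.6 -4.2 -4.2 -4.2
0.2 1.8 1.8 1.4
-3.8 -3.8 -3.8 -3.8
0.2 1.4 1.4 1.0
-3.4 -3.0 -3.0 -3.0
-0.2 1.0 1.0 0.6
scene lower +x: t0, now
2.4 2.4 2.8 2.4
2.4 2.4 3.2 2.8
scene lower -y
-1.2 -0.8 -1.2 -1.2
scene held +x posts
-3.0 -2.6 -3.0 -3.0
-0.6 -0.6 -1.4 -1.0
scene held -y
-6.6 -6.2 -6.2 -6.6
scene held +y
0.6 0.2 -1.0 -0.2
```

play_rows([
  [0, -0.002, 0, 0, 1],
  [0, 0, 0, 0, 1],
])

```text
time: 19.48
ee_pos: [0.5358, 0.1747, 0.1229]
eef_rot: [0.084, 0.713, -0.073, 0.692]
force: [-0.2, 0.5, -2.7]
gripper_width: 0.0079
```

```bash
python3 -c "
from h import *
rep([.5361-.0004,.1767-.00176,.107])"
```

```text
t 19.475 pos [0.5358 0.1747 0.1229] q [ 0.2998  0.3624 -0.0705  1.1584  0.0267  0.5217] w 0.00788113924881502 F [-0.2211  0.4557 -2.6779] M [-0.1714 -0.0014 -0.0036]
tool x [-0.0275  0.0195 -0.9994] y [0.2205 0.9753 0.0129] z [ 0.975  -0.2201 -0.0311] yaw y 77.25768396002977
shift tool [ 0.0159 -0.      0.0003]
```

play_rows([
  [0.004, 0, 0, 0, 1],
  [0.003, 0, 0, 0, 1],
])

```text
time: 19.73
ee_pos: [0.5358, 0.1749, 0.1158]
eef_rot: [0.084, 0.713, -0.073, 0.692]
force: [-0.6, 1.1, -2.6]
gripper_width: 0.0077
```

play_rows([
  [0.002, 0, 0, 0, 1],
  [0, 0, 0, 0, 1],
])

```text
time: 19.98
ee_pos: [0.5355, 0.1749, 0.1132]
eef_rot: [0.084, 0.713, -0.073, 0.692]
force: [0.3, 0.3, -1.9]
gripper_width: 0.008
```

```bash
cat > chk.py <<'E'
from edge import *
import sys
zr=float(sys.argv[1]);tag=sys.argv[2]
look('scene',370,160,130,115,6,tag+'s.png');look('top',190,180,70,70,8,tag+'t.png')
th=np.radians(-12.4);x=np.array([np.cos(th),np.sin(th)]);y=np.array([-x[1],x[0]]);c=np.array([.556,.237])-.001*x+.0013*y
f=lambda *a,**k:[float(v) for v in edge(*a,**k)]
img=cv2.imread(f'pics/raw_{tag}t.png');s=cv2.imread(f'pics/raw_{tag}s.png')
print('top lower -y',f(img,'top',c-.072*y,x,-y,.08,.03,.085,w=.005,sign=-1))
print('top held -y',f(img,'top',c-.072*y,x,-y,zr,.045,.09,w=.006,sign=-1))
print('top held +x',f(img,'top',c+.097*x,y,x,zr-.002,-.066,-.05,w=.006,sign=-1))
print('scene lower +x',f(s,'scene',c+.097*x,y,x,.08,-.06,.06,w=.008,sign=-1),'-y',f(s,'scene',c-.072*y,x,-y,.08,.0,.08,w=.006,sign=-1))
print('scene held +x -ypost',f(s,'scene',c+.097*x,y,x,zr-.002,-.068,-.05,w=.008,sign=-1),'+ypost',f(s,'scene',c+.097*x,y,x,zr-.002,.05,.068,w=.008,sign=-1))
print('scene held -y',f(s,'scene',c-.072*y,x,-y,zr-.0015,.05,.09,w=.008,sign=-1))
E
python3 chk.py .146 p1; python3 -c "
from h import *
rep()"
```

```text
top lower -y [0.6, 0.6, 0.2, 0.2]
top held -y [0.4, 0.4, 0.4, 0.4]
top held +x [0.4, 1.2, 1.2, 0.8]
scene lower +x [3.6, 3.2, 4.0, 3.6] -y [0.8, 0.8, 0.8, 0.8]
scene held +x -ypost [3.2, 3.2, 2.4, 3.2] +ypost [4.8, 4.8, 3.6, 4.4]
scene held -y [0.0, 0.4, 0.0, 0.0]
t 20.075 pos [0.5356 0.1749 0.1134] q [ 0.3001  0.3681 -0.0873  1.1356  0.0268  0.5221] w 0.007771905197305205 F [ 0.0319  0.4998 -2.6183] M [-0.1728  0.0281  0.0438]
tool x [-0.0273  0.0196 -0.9994] y [0.2206 0.9753 0.0131] z [ 0.975  -0.2201 -0.0309] yaw y 77.25383044307813
```

View pics/p1s.png

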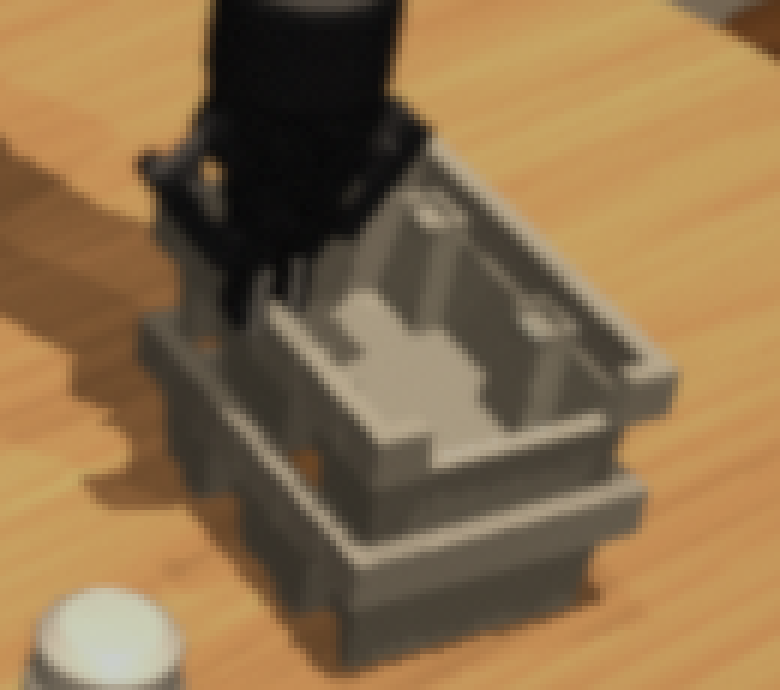

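play_rows([
  [0.001, 0, 0.001, 0, 1],
  [0.002, 0, 0, 0, 1],
])

```text
time: 20.32
ee_pos: [0.5368, 0.1748, 0.1105]
eef_rot: [0.084, 0.713, -0.072, 0.693]
force: [0.7, 0.1, -2.3]
gripper_width: 0.0078
```

play_rows([
  [0.002, 0, 0, 0, 1],
])

```text
time: 20.45
ee_pos: [0.5368, 0.1748, 0.1084]
eef_rot: [0.084, 0.713, -0.072, 0.693]
force: [-0.4, -1.0, -1.7]
gripper_width: 0.0078
```

play_rows([
  [0.001, 0, 0, 0, 1],
])

```text
time: 20.58
ee_pos: [0.5366, 0.1748, 0.1075]
eef_rot: [0.084, 0.713, -0.073, 0.692]
force: [-1.8, -0.7, 2.0]
gripper_width: 0.0077
```

play_rows([
  [0.001, 0, 0, 0, 1],
])

```text
time: 20.7
ee_pos: [0.5365, 0.1748, 0.1072]
eef_rot: [0.084, 0.713, -0.072, 0.693]
force: [-4.5, -2.0, 13.0]
gripper_width: 0.0081
```

```bash
python3 chk.py .139 p2; python3 -c "
from h import *
rep()"
```

```text
top lower -y [0.6, 0.6, 0.2, 0.6]
top held -y [0.0, 0.0, -0.4, 0.0]
top held +x [1.2, 2.0, 2.0, 1.6]
scene lower +x [4.4, 4.4, 4.4, 4.4] -y [0.8, 0.8, 1.2, 1.2]
scene held +x -ypost [2.8, 2.0, 1.6, 2.0] +ypost [3.6, 3.2, 2.4, 2.8]
scene held -y [-1.2, -1.2, -1.6, -1.6]
t 20.8 pos [0.5366 0.1748 0.1073] q [ 0.2996  0.3728 -0.0968  1.1202  0.0267  0.5215] w 0.0075359297123831995 F [-2.8042 -1.1766  7.276 ] M [-0.4229  0.5111  0.0923]
tool x [-0.026   0.0199 -0.9995] y [0.2206 0.9753 0.0137] z [ 0.975  -0.2201 -0.0298] yaw y 77.25693970719321
```

View pics/p2s.png

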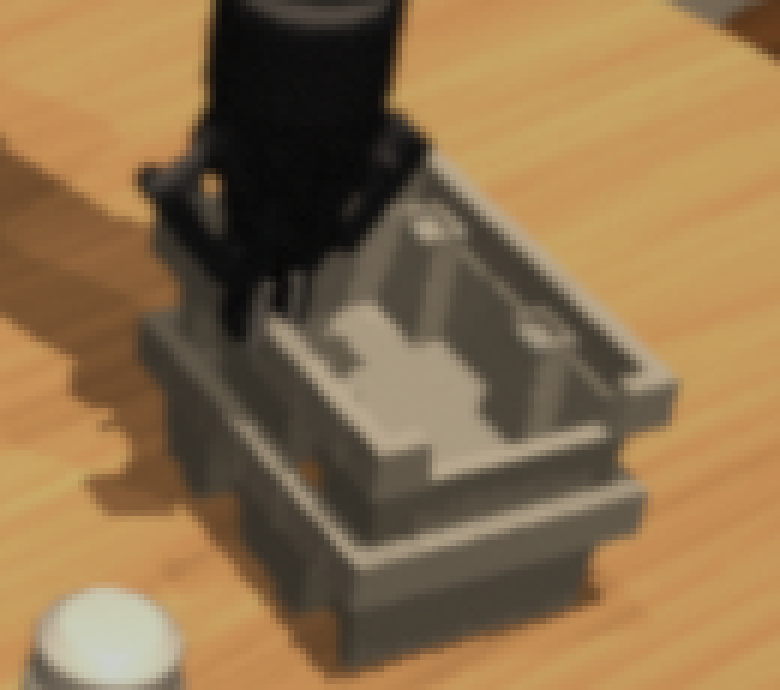

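play_rows([
  [0, 0, 0, 0, 0.7],
  [0, 0, 0, 0, 0.5],
  [0, 0, 0, 0, 0.3],
  [0, 0, 0, 0, 0.2],
], newtons=20)

```text
time: 21.3
ee_pos: [0.5374, 0.1752, 0.1077]
eef_rot: [0.085, 0.712, -0.072, 0.693]
force: [-0.6, -0.0, 1.0]
gripper_width: 0.0344
```

```bash
python3 chk.py .140 p3; python3 -c "
from h import *
rep()"
```

```text
top lower -y [0.6, 0.6, 0.2, 0.6]
top held -y [0.0, 0.0, 0.0, 0.0]
top held +x [0.8, 0.8, 1.2, 0.8]
scene lower +x [4.0, 3.2, 4.0, 3.6] -y [0.8, 0.8, 1.2, 0.8]
scene held +x -ypost [1.6, 2.0, 1.6, 1.6] +ypost [3.6, 2.8, 2.4, 2.8]
scene held -y [-1.2, -0.8, -0.8, -0.8]
t 21.4 pos [0.5374 0.1752 0.1077] q [ 0.2995  0.3725 -0.0961  1.1194  0.0271  0.5215] w 0.034158195297025185 F [ 1.0032  0.2371 -0.8178] M [-0.0216 -0.0219 -0.0096]
tool x [-0.0244  0.0208 -0.9995] y [0.2206 0.9753 0.0149] z [ 0.9751 -0.2201 -0.0284] yaw y 77.25507318419591
```

View pics/p3s.png

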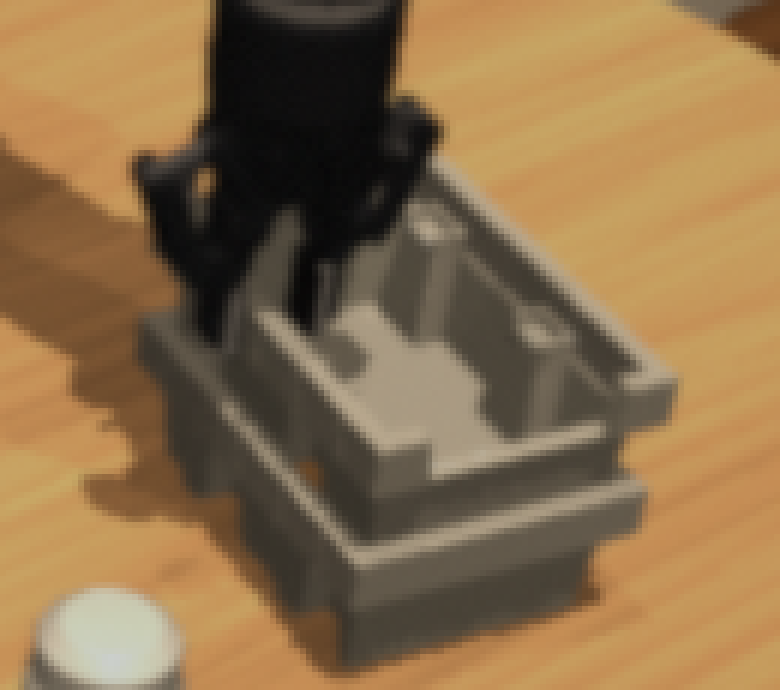

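play_rows([
  [-0.01, 0, 0, 0, 0],
  [-0.03, 0, 0, 0, 0],
  [-0.05, 0, 0, 0, 0],
  [-0.05, 0, 0, 0, 0],
  [-0.03, -0.03, -0.03, 0, 0],
  [0, -0.04, -0.05, 0, 0],
  [0, -0.04, -0.05, 0, 0],
  [0, -0.04, -0.05, 0, 0],
])

```text
time: 22.4
ee_pos: [0.334, 0.065, 0.2889]
eef_rot: [0.084, 0.711, -0.071, 0.695]
force: [-0.0, -0.6, 0.8]
gripper_width: 0.0427
```

play_rows([
  [0, -0.03, -0.04, 0, 0],
  [0, 0, 0, 0, 0],
])

```text
time: 22.65
ee_pos: [0.2837, 0.0429, 0.2914]
eef_rot: [0.085, 0.709, -0.071, 0.696]
force: [0.9, -0.1, 0.1]
gripper_width: 0.0426
```

```bash
python3 - <<'E'
from edge import *
rep()
look('scene',370,160,130,115,6,'q1.png');look('top',155,185,95,105,6,'q2.png')
th=np.radians(-12.4);x=np.array([np.cos(th),np.sin(th)]);y=np.array([-x[1],x[0]]);c=np.array([.556,.237])-.001*x+.0013*y
f=lambda *a,**k:[float(v) for v in edge(*a,**k)]
t=cv2.imread('pics/raw_q2.png');s=cv2.imread('pics/raw_q1.png');s0=cv2.imread('pics/scene0.png')
z=.14
print('top upper -y',f(t,'top',c-.072*y,x,-y,z,-.085,.085,w=.006,sign=-1))
print('+y',f(t,'top',c+.072*y,x,y,z,-.085,.085,w=.006,sign=-1))
print('+x posts',f(t,'top',c+.097*x,y,x,z,-.068,-.05,w=.006,sign=-1),f(t,'top',c+.097*x,y,x,z,.05,.068,w=.006,sign=-1))
print('-x',f(t,'top',c-.097*x,y,-x,z,-.06,.06,w=.006,sign=-1))
print('top lower -y',f(t,'top',c-.072*y,x,-y,.08,.0,.085,w=.005,sign=-1))
print('scene lower +x',f(s,'scene',c+.097*x,y,x,.08,-.06,.06,w=.008,sign=-1),'-y',f(s,'scene',c-.072*y,x,-y,.08,-.08,.08,w=.006,sign=-1))
print('before',f(s0,'scene',c+.097*x,y,x,.08,-.06,.06,w=.008,sign=-1),'-y',f(s0,'scene',c-.072*y,x,-y,.08,-.08,.08,w=.006,sign=-1))
print('scene upper +x posts',f(s,'scene',c+.097*x,y,x,z,-.068,-.05,w=.008,sign=-1),f(s,'scene',c+.097*x,y,x,z,.05,.068,w=.008,sign=-1))
print('scene upper -y',f(s,'scene',c-.072*y,x,-y,z,-.085,.085,w=.008,sign=-1))
E
```

```text
t 22.65 pos [0.2837 0.0429 0.2914] q [ 0.1238 -0.1819 -0.2518  1.5151  0.0232  0.3451] w 0.04258677480609283 F [ 0.884  -0.1282  0.1255] M [ 0.0159  0.0073 -0.0308]
tool x [-0.0169  0.0212 -0.9996] y [0.2199 0.9754 0.017 ] z [ 0.9754 -0.2195 -0.0211] yaw y 77.29758036964363
top upper -y [-1.2, -0.4, 0.0, -0.8]
+y [1.2, 1.2, 0.8, 1.2]
+x posts [0.8, 0.8, 0.4, 0.8] [1.6, 1.2, 2.0, 1.6]
-x [-0.8, -0.8, -1.2, -0.8]
top lower -y [0.2, 0.6, 0.2, 0.2]
scene lower +x [4.0, 3.2, 4.0, 3.6] -y [0.8, 0.8, 0.8, 0.8]
before [3.6, 3.2, 3.6, 3.6] -y [0.0, 0.4, 0.0, 0.0]
scene upper +x posts [3.6, 3.6, 3.2, 3.6] [5.2, 4.4, 4.0, 4.4]
scene upper -y [-1.2, 0.0, 0.0, -0.4]
```

View pics/q1.png

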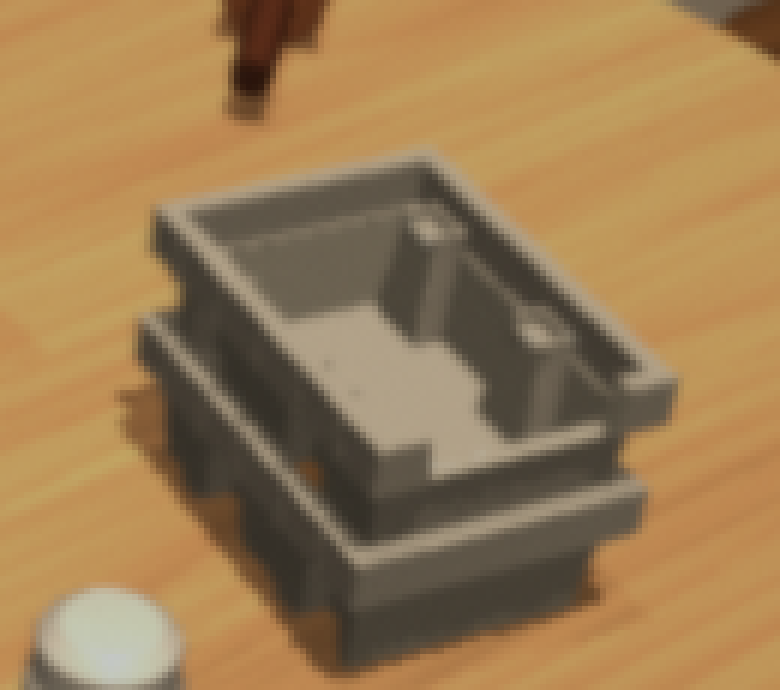

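View pics/q2.png

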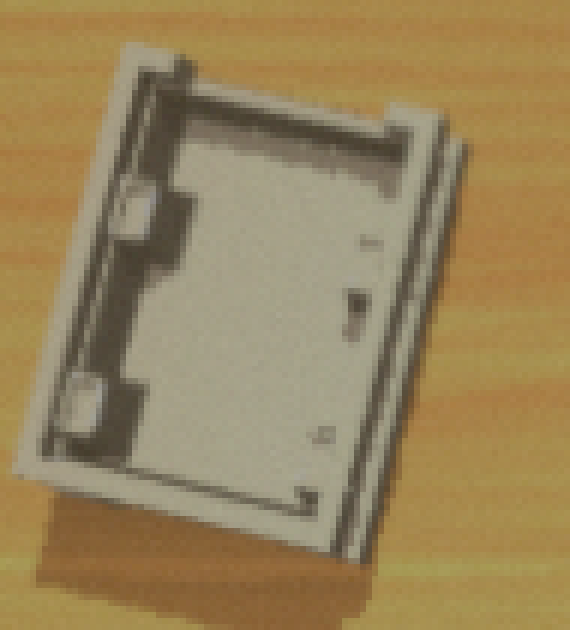

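```bash
python3 -c "
from h import *
for n in('top',):
    cv2.imwrite('pics/end.png',ctrl.read_camera(n)[:,:,::-1])
print(ctrl.finish_job())"
```

```text
the job is handed in; nothing more can be done
None
```

View pics/end.png

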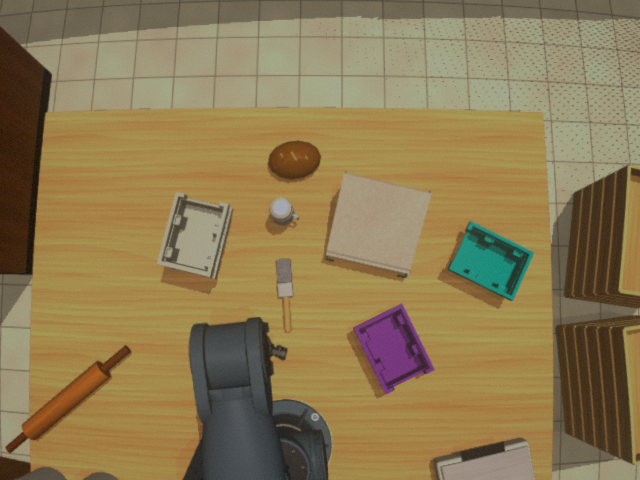

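The empty tote is stacked on the tote of rolls, turned end for end so its dip is above the lower tote's plain high end. The arm has let go and backed away. I handed the job in at about 22.8 s.

**What I did:** I lifted the tote off the rack by one side rim, turned it half a turn and put it on free bench to level it. I then gripped the opposite side rim, carried it over and lowered it until it touched, with a peak of about 13 N, before opening the fingers.

**Last checks, from both cameras:**
- **Height:** the upper rim is at 140 mm within about 1 mm, at the three corners I could check. That is the height for all four feet fully home; feet on the cheeks would read 145 mm.
- **Alignment:** the upper tote sits about 1 mm off centre each way and 0.3–0.4° in yaw. That is inside the 1.5 mm pocket play.
- **Lower tote:** it moved less than about 1 mm.
- **Bystanders:** the shaker, brush and loaf look undisturbed in the last top view.

**What disagreed or went less well:**
- The two cameras differed by up to about 3.5 mm in absolute position, so I relied on offsets between the two totes measured in the same picture.
- The fingers appeared about 29 mm higher in the pictures than the reported tool height. I used the picture and contact instead.
- Pressing the tote level on the bench while it was still gripped peaked near 60 N at the wrist and did not level it. I opened the fingers, so its raised end dropped onto the bench.
- The tool had drifted 1–2° off vertical by the time I set the tote down, but the released tote sits level.

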